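Change the roll in the label printer

ROBOT

A 6-joint arm with a two-finger parallel gripper is mounted at the origin on the work surface; the furniture and walls round the work are solid. World frame = base frame: x ahead of the robot, y to its left, z up, the work surface at z = 0. Lengths are in m, angles in rad, forces in N, time in s.
With the tool pointing down it reaches from about 0.25 to 0.775 m from the base axis. Payload 8.9 kg.
Tool frame: the origin (TCP) lies at the very end of the fingers, on their centre line; the grasp point (between the pads) lies robot.tcp_to_grasp behind it (robot.tcp_to_grasp is the distance from the TCP to the grasp point, in m); z points along the fingers, y is the direction in which the jaws open and shut (so a half turn about z gives the same grasp; the last joint's range is limited). The gripper opens to 85 mm and grips with 20 to 120 N. Pads are 22 mm wide; open, the fingers measure 114 mm over their backs; the gripper's body (76 mm by 85 mm) begins 54 mm behind the grasp point. The pads swing forward as they close: fully open they stand 13 mm farther back than shut.
Start: joints at [-1.438, 0.291, -0.153, 1.127, 0, 1.431], TCP at [0.141, -0.506, 0.231] pointing down, gripper open.
Joint ranges: [-2.52, 2.52], [-0.91, 1.74], [-1.3, 1.37], [-1.96, 2.02], [-1.52, 1.47], [-3.14, 3.14]. Speed limits (rad/s): [2.22, 2.22, 2.79, 3.14, 3.14, 3.14].

INTERFACE

Orientations are given as a rotation vector (axis times angle).
In Python, from workcell import robot gives the robot as it stands.
- The arm moves only by the tool carry_out, never from a script. Its argument "plan" is a list of rows, each a list of 2 entries, a list of its own where there are three numbers: the shift along the world's x, y, z in cm, then the turn about the world's z in degrees. A call has 1 to 20 rows; each row is the pose to reach, as a shift and turn from the pose commanded when the call began; what a row does not reach only later rows make up. A row lasts 1/8 s, in which the tool goes at most 62.5 mm and 10.7 degrees, less where a joint would pass 70% of its speed; a pose out of reach is approached as far as the arm can. A call with a gripper value outside its range is refused whole. "jaw" is the opening, from -1 (shut) to 1 (fully open), so that 0 is half open, set as the call begins (left out, the last holds). The fingers move at their own pace and stop on an object; "squeeze" is the grip in N (left out, the last holds). Time passes only in rows, so rows that repeat a pose let the fingers close. It gives the time, the measured TCP pose, the force and the opening at its end, in the units of the state.
- robot.get_state(): the state, without advancing time (a new reading comes with each control period).
- robot.capture(name): name is "scene" or "top" or "wrist"; returns a dict with "frame" (480x640x3 uint8, blue, green, red), "range_z" (480x640 float32, m along the optical axis (not along the pixel's ray), 0 where there is no reading), "mtx" (3x3 intrinsics, pixels), "R" (3x3) and "t" (3): a world point X has camera coordinates R X + t. Camera axes: x right, y down, z forward; pixel columns grow to the right and rows downward; lengths in m; the calibration is good to about 2 mm. A picture is of the moment at which its call begins.
- robot.close_job(): hands the job in, once; it reports no verdict.
Trained networks look in the newest picture that a camera, given by its name, has taken for a name from the list of things; names that differ only in an ending like _2 or _b are one class to them, and where a whole thing is asked for, a point or a joint stands for the part that bears it (a point fixed in the world has none). Each returns a list of dicts, best first, with "p" (0 to 1); they miss things now and then, are a little off and sometimes report something else, mostly with a low value. They report only what shows in the picture. A call takes as long as a camera call.
- robot.recognise(query, camera): "box" ([left, top, width, height] in pixels, round what is visible of it).
The state is a dict: "time": time; "q": joint angles; "joint_velocities": joint speeds; "joint_torque": joint torques, N m; "tcp_pos": TCP position; "orientation": TCP orientation; "contact_force": force on the tool from outside, world axes, zero at the start; "moment": the same for the moment, N m; "gripper_width": opening from 0.0 (shut) to 1.0 (fully open).
Only numpy, scipy, OpenCV 4.12 (cv2) and the standard library are available. Lean on these libraries where they do the work, as an engineer would, in place of code of your own. Each camera call takes 0.05 s, during which the arm holds its last target.

TASK

The open label printer is nearly out of labels. Take the thin run-down roll out of it and stand it on its rim in the free place of the roll cradle, set the full white label roll on the support rollers in the printer, then swing the cover over and press it down until its catch snaps and holds it fully shut. Leave the other things on the bench where they are.

Things in the scene. Friction and masses are not known exactly. Their poses are not given: they have to be found in the camera images.
- printer: Label printer: near-black body 80 mm wide (y), about 165 mm deep, light grey domed cover with clear window. Origin: underside, straight below the axis of a seated full roll; x to its back (hinge side), y along the roll's axis, z up. Body top (rim) 41 mm high. Bay open at the top, 48 mm wide between cheeks with a 4 mm lead-in, 94 mm long; two support rollers (12 mm thick, 41 mm apart) in it.
- printer_seat (a point): Axis centre of a seated full roll: 63 mm above the printer's underside, 22 mm above its rim. Axes as printer. (The run-down roll lies on the same rollers, its axis 13 mm lower.)
- printer_hinge (a point): Middle of the cover's hinge axis (along the printer's y), at the back of the printer: 63 mm behind the seat, 45 mm above the underside.
- printer_tab (a point): Centre of the upper face of the black ribbed press tab at the cover's free front edge; tab 32 mm (x) by 54 mm (y), 5 mm thick. It turns with the cover: point z is normal to the tab's upper face, -x points to the free edge. Cover shut: 71 mm in front of the seat, 50 mm above the underside.
- printer_cover (a joint): Angle of the printer's cover, rad: 0 fully shut, growing as it opens, 1.22 at its stop. A stiff sprung hinge keeps it open, leaning over the bay. If not caught it springs up again; the catch takes about 10 N at the tab and snaps in over the last 10 mm of travel. Shut, the cover is a half cylinder of radius 57 mm about the full roll's axis, 60 mm wide, with straight walls down to the rim.
- cradle: Roll cradle: two steel rails along its y (12 mm thick, axes 44 mm apart and 14 mm high) in three plywood ribs 28 mm high, 84 mm deep (x); 168 mm long (y). Origin: centre of its underside. A place for one roll between each two ribs, 38 mm either side of the middle rib; rolls stand on their rims across both rails, axis along y. The full roll is in one place, the other is free.
- full_roll: Full roll of white labels, 82 mm across, 40 mm wide, core hole 41 mm, standing on its rim. The body's z is the roll's axis; its origin lies on one end face, so use full_axis.
- full_axis (a point): Middle of the full roll on its axis (point z along the axis).
- old_roll: Run-down roll: 60 mm across, 40 mm wide, core hole 41 mm with a brown cardboard core and a few turns of white labels; starts in the printer's bay. The body's z is the roll's axis; its origin lies on one end face, so use old_axis.
- old_axis (a point): Middle of the run-down roll on its axis (point z along the axis). Standing on the cradle's rails it is 42 mm above the bench.
- stapler: Bystander: blue stapler, 135 x 30 x 47 mm; origin at the centre of its underside.
- scanner: Bystander: grey hand scanner lying on its side, 142 x 110 x 42 mm; origin at the centre of its underside.
- date_stamp: Bystander: hand stamp with a red knob, 32 x 48 x 77 mm; origin at the centre of its underside.
- marker_red: Bystander: red and white marker, 110 x 15 x 15 mm, lying; origin at the centre of its underside.

How it is judged:
At the end, for the whole second after the job is handed in: Cover held shut below 0.04 rad; full roll's axis centre within 12 mm of the seat, axis within 0.15 rad of the printer's y; run-down roll at rest on the rails: within 12 mm (x) and 75 mm (y) of the cradle's middle, 34 to 55 mm high, axis within 0.3 rad of the cradle's y (value of joint printer_cover below 0.04 rad and distance between full_axis and printer_seat below 0.012 m and angle between the z axis of full_roll and the y axis of printer, either way round below 0.15 rad and x of old_axis in the frame of cradle between -0.012 and 0.012 m and y of old_axis in the frame of cradle between -0.075 and 0.075 m and z of old_axis in the frame of cradle between 0.034 and 0.055 m and angle between the z axis of old_roll and the y axis of cradle, either way round below 0.3 rad and linear speed of each of full_roll, old_roll below 0.02 m/s); the robot touches nothing.
It fails at once if a bystander on the bench is pushed more than 4 cm from its place (distance of any of stapler, scanner, date_stamp, marker_red from where it was at the start of the episode above 0.04 m).
It also fails if it takes over 48 s, if anything falls off the work surface, if the arm or the gripper's body presses on something with over 40 N, if the wrist force passes 120 N, or if a joint passes its speed limit or range.

## Working session

There is one attempt and no reset: what is moved stays moved. The work goes in short steps, Python scripts to look and compute and a tool call to move; the robot and the scene stay as the last step left them, time stands still between calls to the robot, and variables do not carry over. Pictures are saved under pics/ and viewed, and the job is handed in when it is done.

Besides the shell and the picture viewer there is one more tool, called by a JSON object that holds its "method" and its "body". carry_out: Moves the arm, as the interface text tells. Its arguments: {"type":"object","properties":{"plan":{"type":"array"},"jaw":{"type":"number"},"squeeze":{"type":"number"}},"required":["plan"]}

```bash
ls; mkdir -p pics; python3 - <<'E'
from workcell import robot
import cv2
print(robot.get_state(), robot.tcp_to_grasp)
for n in ("scene","top","wrist"):
    c=robot.capture(n); cv2.imwrite(f"pics/{n}0.png",c["frame"]); print(n,c["mtx"].tolist(),c["R"].tolist(),c["t"].tolist())
    for q in ("printer","cradle","full_roll","old_roll","printer_tab","stapler","scanner","date_stamp","marker_red"):
        print(q,[(d["box"],round(d["p"],2)) for d in robot.recognise(q,n)[:2]])
print(robot.get_state()["time"])
E
```

```text
pics
{'time': 0.0, 'q': array([-1.43829355e+00,  2.91266465e-01, -1.54104224e-01,  1.12671334e+00,
       -1.17895938e-05,  1.43148794e+00]), 'joint_velocities': array([ 6.39633508e-04, -1.77010789e-04, -3.21987285e-05,  9.04977502e-04,
        1.94788548e-03,  7.85895365e-04]), 'joint_torque': array([ 2.07386129e-04, -5.37141860e+01,  3.31373978e+01,  1.57441216e-02,
       -1.05815436e-04,  9.09855231e-06]), 'tcp_pos': array([ 0.14088823, -0.50529369,  0.23074774]), 'orientation': array([-3.11134830e+00, -4.25472376e-01,  1.16312576e-05]), 'contact_force': array([ 0.40697446, -0.59570164, -0.01605425]), 'moment': array([-0.01009362, -0.005948  , -0.04680458]), 'gripper_width': 0.9994509876946357} 0.0187
scene [[468.3848707624647, 0.0, 325.64416355384753], [0.0, 468.3848707624647, 236.56899218269388], [0.0, 0.0, 1.0]] [[0.9166180644874262, -0.39957842887818307, -0.012182078253220924], [-0.20328627397342963, -0.4396591090258212, -0.8748568789605651], [0.34421797551743943, 0.8043860683936939, -0.48422829151631747]] [-0.45194725753183423, 0.06537155258284039, 0.9075740599222358]
printe
[... 1151 characters left out ...]
70.8, 63.9], 0.55)]
stapler [([201.6, 252.0, 71.1, 20.9], 0.89)]
scanner [([205.1, 169.4, 76.6, 65.3], 0.83), ([398.7, 201.2, 86.7, 92.0], 0.68)]
date_stamp []
marker_red [([367.5, 186.6, 38.7, 47.3], 0.9)]
wrist [[390.80295317341256, 0.0, 319.2177475325398], [0.0, 390.80295317341256, 239.47967538228409], [0.0, 0.0, 1.0]] [[0.2684050326238776, -0.9633061132237101, -0.0002658721595198464], [-0.9296941588814794, -0.2591120186221367, 0.2617818418974493], [-0.2522449393027242, -0.07001638402110877, -0.9651270364904169]] [-0.5259684023832831, -0.03363455997050537, 0.3780501490880626]
printer []
cradle []
full_roll []
old_roll []
printer_tab []
stapler []
scanner []
date_stamp []
marker_red []
1.5
```

View pics/scene0.png

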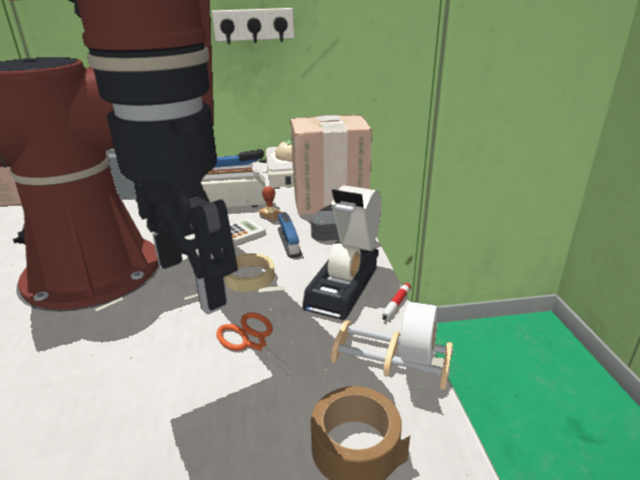

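View pics/top0.png

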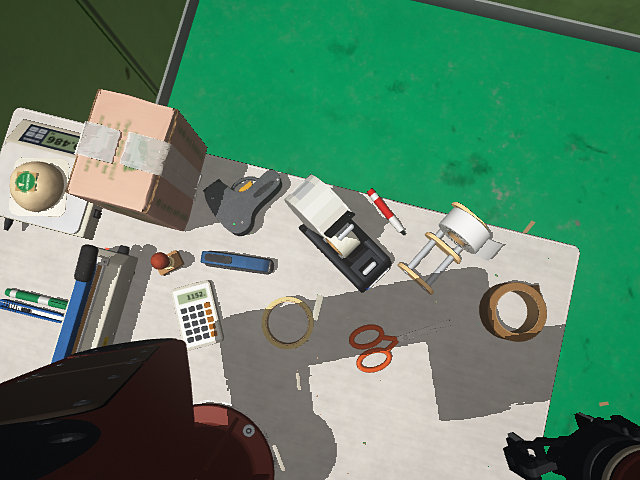

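The scene shows the open printer at about (340,265) with its brown-cored roll, and the cradle at (395,350) with the full roll in the far-right place. The top view shows the printer at about (340,240), the cradle at (440,248), and the red marker at (385,210) between them. I'll deproject with depth next.

```bash
cat > h.py <<'E'
import numpy as np, cv2
from workcell import robot
def cloud(c):
    z=c["range_z"]; v,u=np.mgrid[0:480,0:640]; K=c["mtx"]
    P=np.stack([(u-K[0,2])/K[0,0]*z,(v-K[1,2])/K[1,1]*z,z],-1)
    W=(P-c["t"])@c["R"]; W[z<=0]=np.nan
    return W
def proj(c,X):
    X=np.atleast_2d(X); p=(X@c["R"].T+c["t"])@c["mtx"].T; return p[:,:2]/p[:,2:]
def ortho(W,F,x0,x1,y0,y1,zmin=-.01,zmax=.3,s=0.001):
    # world map: row down=-x, col right=-y, highest z, returns height & color
    H=int((x1-x0)/s);Wd=int((y1-y0)/s); h=np.full((H,Wd),np.nan); col=np.zeros((H,Wd,3),np.uint8)
    m=np.isfinite(W[...,0])&(W[...,0]>x0)&(W[...,0]<x1)&(W[...,1]>y0)&(W[...,1]<y1)&(W[...,2]>zmin)&(W[...,2]<zmax)
    p=W[m];f=F[m];o=np.argsort(p[:,2]);p=p[o];f=f[o]
    r=((x1-p[:,0])/s).astype(int).clip(0,H-1);k=((y1-p[:,1])/s).astype(int).clip(0,Wd-1)
    h[r,k]=p[:,2];col[r,k]=f
    return h,col
E
python3 - <<'E'
from h import *
c=robot.capture("top");s=robot.capture("scene");np.savez("t0.npz",**c);np.savez("s0.npz",**s)
W=cloud(c)
for name,(u,v) in dict(pr_tab=(325,190),cover=(310,205),rollold=(345,240),slot=(370,270),full=(465,225),ribL=(416,278),ribM=(440,248),ribR=(470,210),bench=(300,280),marker=(385,210)).items():
    print(name,W[v,u].round(3))
f=c["frame"][160:310,270:510]; cv2.imwrite("pics/top_crop.png",cv2.resize(f,None,fx=3.3,fy=3.3,interpolation=cv2.INTER_CUBIC))
f=s["frame"][170:400,290:470]; cv2.imwrite("pics/sc_crop.png",cv2.resize(f,None,fx=2.6,fy=2.6,interpolation=cv2.INTER_CUBIC))
E
```

```text
pr_tab [ 0.483 -0.222  0.167]
cover [ 0.459 -0.198  0.167]
rollold [ 0.414 -0.257  0.078]
slot [ 0.363 -0.303  0.037]
full [ 0.436 -0.46   0.095]
ribL [ 0.349 -0.388  0.027]
ribM [ 0.405 -0.439  0.005]
ribR [ 0.474 -0.491  0.026]
bench [ 0.348 -0.174 -0.003]
marker [ 0.478 -0.336  0.013]
```

View pics/top_crop.png

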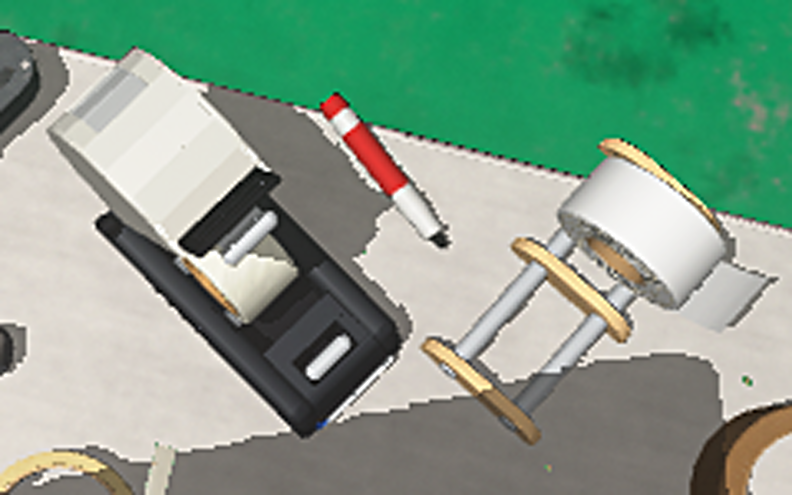

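View pics/sc_crop.png

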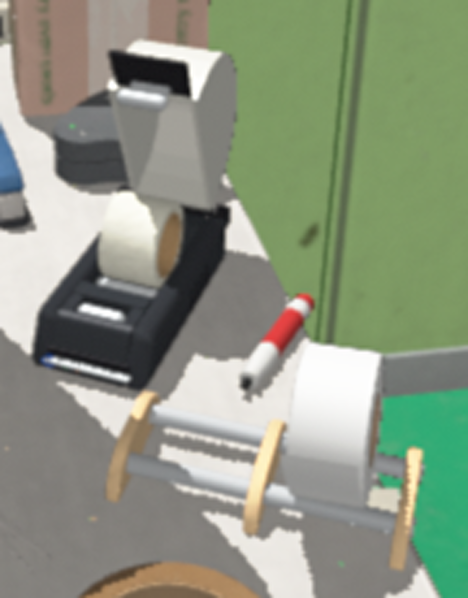

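The top crop shows the cover leaning over the run-down roll at (235,270), and the marker at (385,175) close to the printer's right side. The full roll at (645,230) has a label tail at (735,290). Next I'll fit the printer, cradle and rolls from the point clouds.

```bash
python3 - <<'E'
from h import *
T=dict(np.load("t0.npz"));S=dict(np.load("s0.npz"))
for n,c in (("top",T),("scene",S)): print(n,"cam",(-c["R"].T@c["t"]).round(3))
out=[]
for n,c in (("top",T),("scene",S)):
    W=cloud(c)
    h,col=ortho(W,c["frame"],0.28,0.58,-0.54,-0.14)
    b=np.nanmedian(h[np.isfinite(h)&(np.abs(h)<.012)]);print(n,"bench",b)
    hh=np.nan_to_num(h,nan=-.02)
    g=cv2.applyColorMap(((hh+.02)/.22*255).clip(0,255).astype(np.uint8),cv2.COLORMAP_JET)
    g[~np.isfinite(h)]=0
    out.append(np.hstack([col,g]))
im=np.vstack(out); cv2.imwrite("pics/ortho0.png",im); print(im.shape)
E
```

```text
top cam [ 0.319 -0.216  0.896]
scene cam [ 0.115 -0.882  0.491]
top bench -0.0006374230964059108
scene bench 0.0007690177040154259
(598, 800, 3)
```

View pics/ortho0.png

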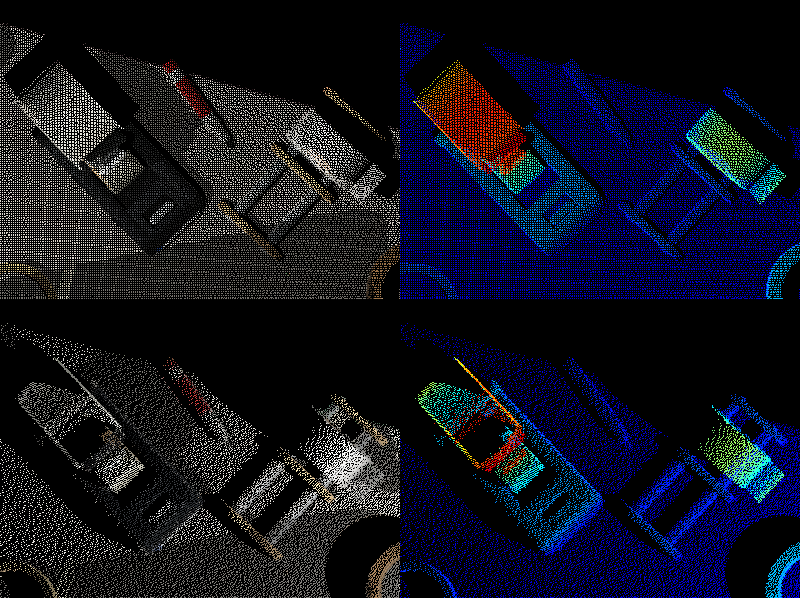

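```bash
cat >> h.py <<'E'
from scipy.optimize import least_squares
def fitrect(P,**k):
    r=cv2.minAreaRect((P[:,:2]*1000).astype(np.float32)); return r
E
python3 - <<'E'
from h import *
T=dict(np.load("t0.npz"));S=dict(np.load("s0.npz"))
def sel(c,x0,x1,y0,y1,z0,z1):
    W=cloud(c).reshape(-1,3);F=c["frame"].reshape(-1,3).astype(int)
    m=(W[:,0]>x0)&(W[:,0]<x1)&(W[:,1]>y0)&(W[:,1]<y1)&(W[:,2]>z0)&(W[:,2]<z1)
    return W[m],F[m]
for n,c in (("top",T),("scene",S)):
    # printer dark rim
    P,F=sel(c,.3,.56,-.36,-.13,.033,.047); m=F.max(1)<90; Q=P[m]
    print(n,"printer",len(Q),fitrect(Q),np.median(Q[:,2]))
    P,F=sel(c,.3,.52,-.54,-.355,.006,.034); m=(F[:,2]-F[:,0]>35); Q=P[m]
    print(n,"cradle wood",len(Q),fitrect(Q),Q[:,2].max())
    # full roll: white, z>0.06
    P,F=sel(c,.38,.5,-.54,-.40,.06,.11); 
    print(n,"full",len(P),fitrect(P),P[:,2].max())
    # cover tab dark above 0.1
    P,F=sel(c,.36,.56,-.32,-.14,.12,.24); m=F.max(1)<60; Q=P[m]
    print(n,"tab",len(Q),fitrect(Q),Q.min(0).round(3),Q.max(0).round(3), Q.mean(0).round(3))
    P,F=sel(c,.36,.45,-.30,-.2,.055,.095); m=F.min(1)>120; Q=P[m]
    print(n,"old",len(Q),fitrect(Q),Q[:,2].max())
E
```

```text
top printer 1556 ((449.109130859375, -222.93711853027344), (260.1607971191406, 80.31376647949219), 43.96588897705078) 0.03925777955348597
top cradle wood 618 ((406.6389465332031, -442.72235107421875), (82.07423400878906, 164.689208984375), 47.5191650390625) 0.033918156880763044
top full 1390 ((423.71649169921875, -475.2088928222656), (102.34001922607422, 41.1771240234375), 48.40564727783203) 0.10045348444480458
top tab 285 ((428.47650146484375, -243.07608032226562), (15.23675537109375, 53.282447814941406), 43.900604248046875) [ 0.406 -0.266  0.156] [ 0.45  -0.22   0.186] [ 0.428 -0.243  0.174]
top old 371 ((416.2502136230469, -253.25645446777344), (46.61983871459961, 38.92670440673828), 44.0704460144043) 0.08274143964159672
scene printer 1207 ((412.8974914550781, -261.62542724609375), (157.6047821044922, 76.10838317871094), 42.45021438598633) 0.04046580507448414
scene cradle wood 1208 ((371.7550354003906, -477.4886169433594), (165.4945068359375, 165.07440185546875), 45.31222152709961) 0.03391320169313038
scene full 1660 ((422.9682312011719, -475.6747741699219), (99.66329956054688, 41.876953125), 47.61082458496094) 0.09828348277745202
scene tab 291 ((427.7930603027344, -244.41537475585938), (14.508833885192871, 50.190677642822266), 45.781429290771484) [ 0.408 -0.264  0.157] [ 0.45  -0.224  0.184] [ 0.428 -0.245  0.172]
scene old 574 ((424.59912109375, -243.7099151611328), (78.4601058959961, 44.66143798828125), 50.46094512939453) 0.09465130597998911
```

{"method": "carry_out", "body": {"plan": [[[2,2,1],-10.1],[[4,4,2],-20.2],[[6,6,2],-30.3],[[8,8,2],-40.4],[[10,10,2],-50.5],[[12,12,2],-60.6],[[14,14,2],-70.7],[[16,16,2],-80.8],[[18,17,2],-90.9],[[20,18,2],-101],[[21,19,2],-111.1],[[22,19.5,2],-121.2],[[22,19.5,2],-131.3],[[22,19.5,2],-141.4],[[22,19.5,2],-151.5],[[22,19.5,2],-151.5]], "jaw": 1}}

```text
time: 3.6
tcp_pos: [0.0717, -0.2825, 0.2521]
orientation: [-1.754, 2.372, -0.244]
contact_force: [-1.0, -0.2, -0.3]
gripper_width: 1.001
```

```bash
python3 - <<'E'
from h import *
s=robot.get_state();print(s["time"],s["tcp_pos"],s["orientation"],s["q"].round(3))
c=robot.capture("wrist");np.savez("w1.npz",**c);cv2.imwrite("pics/w1.png",c["frame"])
for q in("old_roll","full_roll","cradle","printer"): print(q,[(d["box"],round(d["p"],2)) for d in robot.recognise(q,"wrist")[:2]])
E
```

```text
3.6 [ 0.07169995 -0.28248522  0.252125  ] [-1.75387906  2.37182218 -0.24403731] [-1.863 -0.204 -0.647  1.175  0.241  3.141]
old_roll [([55.3, 270.1, 66.7, 63.6], 0.95), ([2.8, 71.8, 40.4, 87.6], 0.4)]
full_roll [([0.0, 68.5, 41.3, 93.1], 0.56)]
cradle [([0.3, 69.4, 130.3, 126.5], 0.89)]
printer [([0.0, 205.9, 165.7, 170.6], 0.69)]
```

View pics/w1.png

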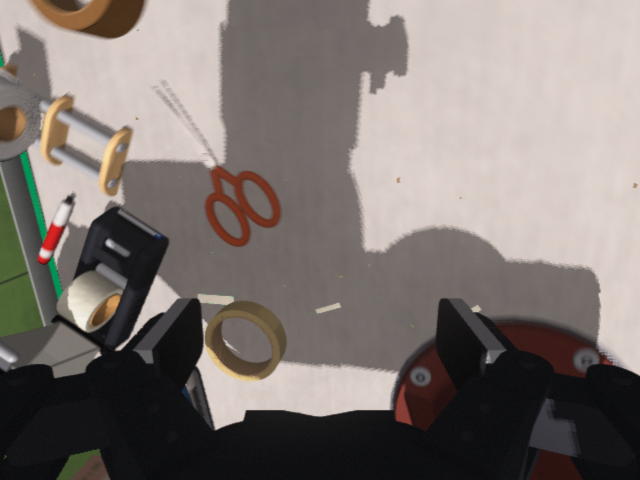

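The wrist picture shows the roll at (90,300) and the cradle at (85,145), with the tool far off to the side. I turned the wrong way, so joint 6 is at its range end. I'll unwind it and check which frame the commands start from.

{"method": "carry_out", "body": {"plan": [[[0,0,0],10],[[0,0,0],20]]}}

```text
time: 4.1
tcp_pos: [0.0729, -0.2836, 0.2522]
orientation: [-2.135, 2.003, -0.19]
contact_force: [-0.2, -0.5, -0.3]
gripper_width: 0.998
```

```bash
cat >> h.py <<'E'
from scipy.spatial.transform import Rotation as Ro
def st():
    s=robot.get_state();M=Ro.from_rotvec(s["orientation"]).as_matrix()
    print("t",s["time"],"tcp",s["tcp_pos"].round(4),"yawx",np.degrees(np.arctan2(M[1,0],M[0,0])).round(2),"zax",M[:,2].round(3),"q",s["q"].round(3),"F",s["contact_force"].round(1),"w",round(s["gripper_width"],3)); return s
E
python3 -c "
from h import *
st()"
```

```text
t 4.1 tcp [ 0.0729 -0.2836  0.2522] yawx -86.04 zax [ 0.234  0.062 -0.97 ] q [-1.823 -0.122 -0.586  1.229  0.213  2.813] F [-0.2 -0.5 -0.3] w 0.998
```

```bash
python3 - <<'E'
from h import *
M=Ro.from_rotvec([-1.75387906 , 2.37182218, -0.24403731]).as_matrix();print(M.round(3),np.degrees(np.arctan2(M[1,0],M[0,0])))
z=M[:,2];print("before az",np.degrees(np.arctan2(z[1],z[0])),np.degrees(np.arccos(-z[2])))
s=st();z=Ro.from_rotvec(s["orientation"]).as_matrix()[:,2];print("now az",np.degrees(np.arctan2(z[1],z[0])),np.degrees(np.arccos(-z[2])))
E
```

```text
[[-0.287 -0.927  0.242]
 [-0.957  0.29  -0.024]
 [-0.048 -0.238 -0.97 ]] -106.70491927112633
before az -5.669655843865751 14.055356762730298
t 4.1 tcp [ 0.0729 -0.2836  0.2522] yawx -86.04 zax [ 0.234  0.062 -0.97 ] q [-1.823 -0.122 -0.586  1.229  0.213  2.813] F [-0.2 -0.5 -0.3] w 0.998
now az 14.913554587610829 14.038432592856015
```

The failed turn left a 14° tilt in the jaw direction baked into the commanded pose. I'll unwind joint 6 the other way. I'll also work out how to cancel the tilt.

{"method": "carry_out", "body": {"plan": [[[1,0,0],10.5],[[2,-1,0],21],[[3,-1,1],31.5],[[4,-2,1],42],[[5,-2,1],52.5],[[6,-2,2],63],[[7,-3,2],73.5],[[8,-3,2],84],[[9,-3,3],94.5],[[10,-4,3],105],[[11,-4,3],115.5],[[12,-5,3],126],[[13,-5,3],136.5],[[14,-6,3],147],[[15,-6,3],157.5],[[16,-6,3],168],[[17,-7,3],178.5],[[18,-7,3],189],[[18,-7,3],199.5],[[18,-7,3],210]]}}

```text
time: 6.6
tcp_pos: [0.2543, -0.3527, 0.2817]
orientation: [-1.438, -2.689, 0.36]
contact_force: [-0.3, 0.6, -0.5]
gripper_width: 1.003
```

```bash
python3 - <<'E'
from h import *
s=st();M=Ro.from_rotvec(s["orientation"]).as_matrix();z=M[:,2];print("tilt az",np.degrees(np.arctan2(z[1],z[0])),np.degrees(np.arccos(-z[2])))
T=dict(np.load("t0.npz"));W=cloud(T);print(np.nanmax(W[90:230,70:210,2]))
E
```

```text
t 6.6 tcp [ 0.2543 -0.3527  0.2817] yawx 124.05 zax [-0.171 -0.172 -0.97 ] q [-0.935  0.077 -0.312  1.144 -0.242  0.043] F [-0.3  0.6 -0.5] w 1.003
tilt az -134.93235100106438 14.043628911601651
0.20686306836071558
```

{"method": "carry_out", "body": {"plan": [[[-1,0,0],10.5],[[-2,-1,0],21],[[-3,-1,1],31.5],[[-4,-2,1],42],[[-5,-2,1],52.5],[[-6,-3,1],63],[[-7,-3,1],73.5],[[-8,-4,1],84],[[-9,-4,1],94.5],[[-10,-5,1],105],[[-11,-5,1],115.5],[[-12,-6,1],126],[[-13,-6,1],136.5],[[-14,-7,1],147],[[-15,-7,1],157.5],[[-15,-7,1],168],[[-15,-7,1],178.5],[[-15,-7,1],189]]}}

```text
time: 8.85
tcp_pos: [0.2303, -0.3869, 0.2913]
orientation: [-2.459, 1.786, 0.017]
contact_force: [-0.4, -0.0, -0.5]
gripper_width: 1.002
```

```bash
cat >> h.py <<'E'
def tilt():
    s=st();M=Ro.from_rotvec(s["orientation"]).as_matrix();z=M[:,2]
    y=M[:,1];print("tilt az",np.degrees(np.arctan2(z[1],z[0])).round(1),"deg",np.degrees(np.arccos(-z[2])).round(2),"pitch x,y of tool (z comps)",M[2].round(3))
E
python3 -c "
from h import *
tilt()"
```

```text
t 8.85 tcp [ 0.2303 -0.3869  0.2913] yawx -71.81 zax [ 0.051  0.089 -0.995] q [-1.252  0.169 -0.159  1.311  0.076 -3.141] F [-0.4 -0.  -0.5] w 1.002
tilt az 60.1 deg 5.89 pitch x,y of tool (z comps) [-0.069 -0.076 -0.995]
```

{"method": "carry_out", "body": {"plan": [[[0,0,0],10],[[0,0,0],20]]}}

```text
time: 9.1
tcp_pos: [0.292, -0.351, 0.2912]
orientation: [-2.693, 1.541, 0.096]
contact_force: [0.6, -0.0, -0.2]
gripper_width: 1.001
```

```bash
python3 -c "
from h import *
tilt()"
```

```text
t 9.1 tcp [ 0.292  -0.351   0.2912] yawx -59.56 zax [-0.035  0.063 -0.997] q [-1.039e+00  1.940e-01 -1.270e-01  1.323e+00  2.000e-03 -3.141e+00] F [ 0.6 -0.  -0.2] w 1.001
tilt az 119.1 deg 4.16 pitch x,y of tool (z comps) [-0.072 -0.002 -0.997]
```

The jaw-axis tilt is gone. About 4° is left, leaning the gripper body away from the cover, which helps here. Next is the viewing pose at the printer.

{"method": "carry_out", "body": {"plan": [[[1,1,-1],-10.5],[[2,2,-2],-21],[[3,3,-3],-31.5],[[4,4,-4],-42],[[5,4,-4],-52.5],[[6.8,4,-4],-63],[[6.8,4,-4],-73.5],[[6.8,4,-4],-76.4],[[6.8,4,-4],-76.4]]}}

```text
time: 10.22
tcp_pos: [0.3584, -0.3112, 0.2514]
orientation: [-1.147, 2.851, 0.038]
contact_force: [-0.6, 0.3, 0.6]
gripper_width: 1.001
```

```bash
python3 - <<'E'
from h import *
tilt()
c=robot.capture("wrist");np.savez("w1.npz",**c);cv2.imwrite("pics/w2.png",c["frame"])
for q in("old_roll","full_roll"): print(q,[(d["box"],round(d["p"],2)) for d in robot.recognise(q,"wrist")[:2]])
E
```

```text
t 10.225 tcp [ 0.3584 -0.3112  0.2514] yawx -136.17 zax [ 0.054  0.049 -0.997] q [-0.919  0.181 -0.247  1.149  0.072 -1.684] F [-0.6  0.3  0.6] w 1.001
tilt az 42.0 deg 4.16 pitch x,y of tool (z comps) [-0.072 -0.002 -0.997]
old_roll [([299.2, 255.4, 48.7, 62.2], 0.77), ([278.0, 168.7, 90.9, 249.8], 0.7)]
full_roll [([64.9, 41.1, 101.0, 141.6], 0.88)]
```

View pics/w2.png

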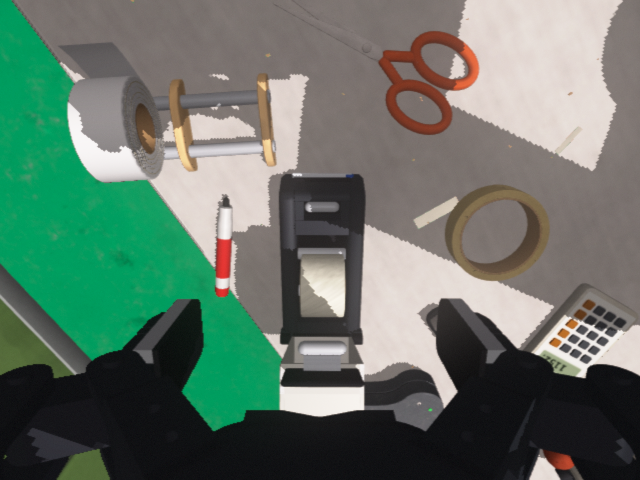

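The wrist view has the printer upright at (322,260), with the roll at (323,285) and the tab near (322,378). The cradle is at (220,125), and the full roll at (115,130) has its tail at (100,60). I'll fit from this view.

```bash
python3 - <<'E'
from h import *
c=dict(np.load("w1.npz"));T=dict(np.load("t0.npz"));S=dict(np.load("s0.npz"))
def cl(c): 
    W=cloud(c).reshape(-1,3);return W,c["frame"].reshape(-1,3).astype(int)
def sel(W,F,x0,x1,y0,y1,z0,z1):
    m=(W[:,0]>x0)&(W[:,0]<x1)&(W[:,1]>y0)&(W[:,1]<y1)&(W[:,2]>z0)&(W[:,2]<z1)
    return W[m],F[m]
a=np.radians(44);u=np.array([np.cos(a),np.sin(a)]);n=np.array([-u[1],u[0]])
for nm,cc in(("wrist",c),("top",T),("scene",S)):
    W,F=cl(cc); print(nm)
    P,f=sel(W,F,.3,.5,-.36,-.18,.034,.047);Q=P[f.max(1)<90];
    Q=Q[(Q[:,:2]@u<.19)&(abs(Q[:,:2]@n+.472)<.05)]
    r=fitrect(Q);uu=Q[:,:2]@u;nn=Q[:,:2]@n;print(" rect",r,"u",np.percentile(uu,[.5,99.5]).round(4),"n",np.percentile(nn,[1,99]).round(4),"rim z",np.median(Q[:,2]).round(4))
    # old roll: white points inside
    P,f=sel(W,F,.3,.5,-.36,-.18,.052,.095)
    p=np.c_[P[:,:2]@u,P[:,:2]@n,P[:,2]];m=(f.min(1)>90)&(abs(p[:,1]+.4724)<.019)&(abs(p[:,0]-.117)<.036);p=p[m]
    g=least_squares(lambda q:np.hypot(p[:,0]-q[0],p[:,2]-q[1])-.030,[.117,.05],loss="soft_l1",f_scale=.002)
    print(" old",len(p),g.x.round(4),"rms",np.sqrt(np.mean(g.fun**2)).round(4),"n",np.percentile(p[:,1],[1,99]).round(4))
    # full roll
    P,f=sel(W,F,.36,.52,-.56,-.39,.05,.105)
    best=None
    for ad in np.arange(38,56,1.):
        A=np.radians(ad);e=np.array([np.cos(A),np.sin(A)]);k=np.array([-e[1],e[0]])
        p=np.c_[P[:,:2]@e,P[:,:2]@k,P[:,2]]
        g=least_squares(lambda q:np.hypot(p[:,0]-q[0],p[:,2]-q[1])-.041,[np.array([.433,-.468])@e,.0555],loss="cauchy",f_scale=.001)
        if best is None or g.cost<best[0]: best=(g.cost,ad,g.x,e,k,p,g.fun)
    _,ad,x,e,k,p,fu=best
    res=abs(np.hypot(p[:,0]-x[0],p[:,2]-x[1])-.041)<.003
    kk=np.percentile(p[res,1],[1,99]);ctr=x[0]*e+kk.mean()*k
    print(" full ang",ad,"z",x[1].round(4),"width",kk.round(4),np.diff(kk),"ctr",ctr.round(4),res.mean())
    out=p[~res&(np.hypot(p[:,0]-x[0],p[:,2]-x[1])>.044)]
    if len(out):print("  tail rel (e,z)",(out[:,[0,2]]-x).min(0).round(3),(out[:,[0,2]]-x).max(0).round(3))
    P,f=sel(W,F,.3,.52,-.54,-.35,.022,.034); Q=P[(f[:,2]-f[:,0]>35)]
    print(" cradle",len(Q),fitrect(Q))
    P,f=sel(W,F,.36,.5,-.32,-.16,.14,.2);Q=P[f.max(1)<60]
    if len(Q): print(" tab u,n,z",(Q[:,:2]@u).min().round(4),(Q[:,:2]@u).max().round(4),np.percentile(Q[:,:2]@n,[1,99]).round(4),Q[:,2].min().round(3),Q[:,2].max().round(3))
E
```

```text
wrist
 rect ((410.6711730957031, -259.58660888671875), (149.8736114501953, 82.442626953125), 42.88395309448242) u [0.0412 0.1889] n [-0.5118 -0.4336] rim z 0.0398
 old 2535 [0.1296 0.0502] rms 0.0006 n [-0.4907 -0.4536]
 full ang 47.0 z 0.0545 width [-0.6525 -0.6136] [0.03888316] ctr [ 0.4309 -0.4662] 0.6707345153119963
  tail rel (e,z) [-0.061 -0.004] [0.011 0.043]
 cradle 1378 ((388.06005859375, -425.25048828125), (63.90647888183594, 113.30255889892578), 47.32451629638672)
 tab u,n,z 0.1318 0.1443 [-0.498  -0.4476] 0.156 0.185
top
 rect ((409.85406494140625, -260.8001403808594), (148.78369140625, 80.31376647949219), 43.96588897705078) u [0.0401 0.185 ] n [-0.5121 -0.433 ] rim z 0.0393
 old 390 [0.128  0.0499] rms 0.0011 n [-0.4906 -0.4536]
 full ang 48.0 z 0.0545 width [-0.6523 -0.6131] [0.03923517] ctr [ 0.4302 -0.4677] 0.6965923984272608
  tail rel (e,z) [-0.061 -0.004] [0.024 0.046]
 cradle 408 ((406.3521423339844, -442.6171569824219), (64.52458190917969, 164.36727905273438), 48.55271911621094)
 tab u,n,z 0.1317 0.147 [-0.4979 -0.4463] 0.156 0.186
scene
 rect ((412.268798828125, -262.20050048828125), (151.92001342773438, 76.10838317871094), 42.45021438598633) u [0.0394 0.1891] n [-0.5123 -0.4367] rim z 0.0406
 old 592 [0.1295 0.0511] rms 0.0018 n [-0.4912 -0.4543]
 full ang 45.0 z 0.0555 width [-0.6565 -0.6155] [0.04091566] ctr [ 0.4322 -0.4672] 0.7666108319374652
  tail rel (e,z) [-0.063 -0.005] [-0.035  0.029]
 cradle 670 ((372.23199462890625, -478.49749755859375), (162.2624053955078, 163.7452392578125), 46.821136474609375)
 tab u,n,z 0.1302 0.1459 [-0.4972 -0.4486] 0.157 0.184
```

The old roll axis is at u=0.129, z=0.050, and the tab's foremost edge is at u≈0.131. I'll grip the front strip of the roll so the gripper body clears the tab.

{"method": "carry_out", "body": {"plan": [[[2,2,-3],0],[[4.1,4.1,-6],0],[[4.1,4.1,-10],0],[[4.1,4.1,-14],0],[[4.1,4.1,-17],0],[[4.1,4.1,-18],0],[[4.1,4.1,-18],0]]}}

```text
time: 11.25
tcp_pos: [0.3984, -0.2706, 0.0718]
orientation: [-1.143, 2.853, 0.038]
contact_force: [-0.0, -0.3, 0.3]
gripper_width: 0.999
```

```bash
python3 - <<'E'
from h import *
tilt()
c=robot.capture("wrist");cv2.imwrite("pics/w3.png",c["frame"])
c=robot.capture("scene");cv2.imwrite("pics/s3.png",cv2.resize(c["frame"][150:350,250:450],None,fx=3,fy=3))
E
```

```text
t 11.25 tcp [ 0.3984 -0.2706  0.0718] yawx -136.31 zax [ 0.054  0.048 -0.997] q [-0.798  0.361 -0.524  0.683  0.072 -1.56 ] F [-0.  -0.3  0.3] w 0.999
tilt az 42.0 deg 4.15 pitch x,y of tool (z comps) [-0.072 -0.002 -0.997]
```

View pics/w3.png

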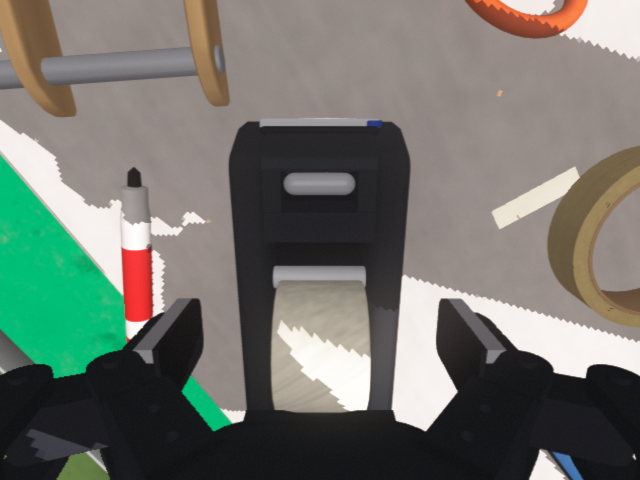

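View pics/s3.png

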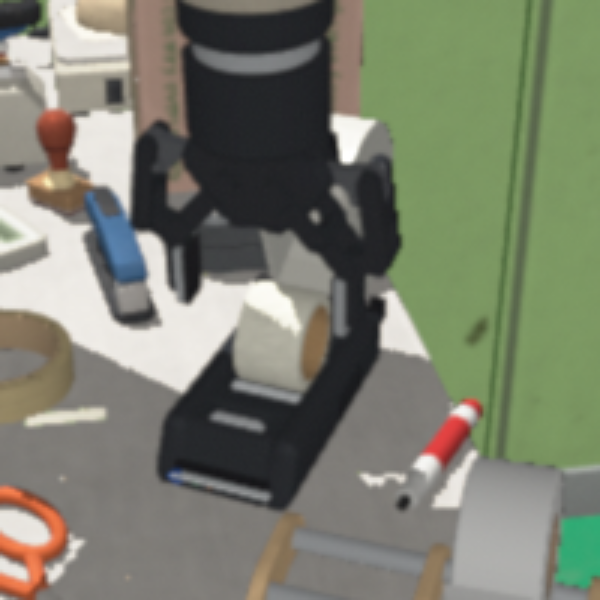

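The fingers straddle the roll evenly (left 202, right 440, roll at 321), with no contact. I'll descend 3 cm and grip.

{"method": "carry_out", "body": {"plan": [[[0.1,0.1,-1.5],0],[[0.2,0.2,-3],0],[[0.2,0.2,-3],0]]}}

```text
time: 11.72
tcp_pos: [0.4004, -0.2686, 0.0421]
orientation: [-1.143, 2.853, 0.038]
contact_force: [0.1, 0.1, -0.8]
gripper_width: 0.997
```

{"method": "carry_out", "body": {"plan": [[[0,0,0],0],[[0,0,0],0],[[0,0,0],0],[[0,0,0],0],[[0,0,0],0],[[0,0,0],0]], "jaw": -0.5, "squeeze": 40}}

```text
time: 12.48
tcp_pos: [0.4006, -0.269, 0.0423]
orientation: [-1.142, 2.852, 0.036]
contact_force: [-1.2, -0.6, 6.0]
gripper_width: 0.458
```

```bash
python3 - <<'E'
from h import *
tilt()
c=robot.capture("wrist");cv2.imwrite("pics/w4.png",c["frame"])
E
```

```text
t 12.475 tcp [ 0.4006 -0.269   0.0423] yawx -136.34 zax [ 0.055  0.047 -0.997] q [-0.792  0.405 -0.556  0.605  0.072 -1.554] F [-1.2 -0.6  6. ] w 0.458
tilt az 40.7 deg 4.16 pitch x,y of tool (z comps) [-0.072 -0.004 -0.997]
```

View pics/w4.png

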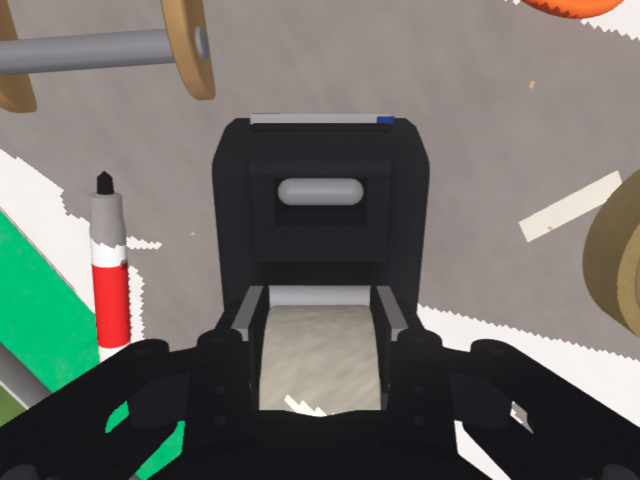

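It's gripped at about 39 mm opening, which matches the 40 mm roll. I'll lift 3 cm, draw it forward out from under the cover, and rise.

{"method": "carry_out", "body": {"plan": [[[0,0,1.5],0],[[0,0,3],0],[[-2,-2,4],0],[[-5,-5,6],0],[[-6,-6.5,9],0],[[-6,-8,11],0],[[-6,-8,11],0]]}}

```text
time: 13.4
tcp_pos: [0.3407, -0.3502, 0.1528]
orientation: [-1.141, 2.853, 0.033]
contact_force: [-0.3, -0.1, -0.9]
gripper_width: 0.457
```

```bash
python3 - <<'E'
from h import *
tilt()
w=robot.capture("wrist");cv2.imwrite("pics/w5.png",w["frame"]);np.savez("w5.npz",**w)
s=robot.capture("scene");cv2.imwrite("pics/s5.png",cv2.resize(s["frame"][150:400,230:480],None,fx=2.4,fy=2.4));np.savez("s5.npz",**s)
t=robot.capture("top")
np.savez("t5.npz",**t)
def pts(c):
    W=cloud(c).reshape(-1,3);F=c["frame"].reshape(-1,3).astype(int);return W,F
A=np.radians(47.4);e=np.array([np.cos(A),np.sin(A)]);k=np.array([-e[1],e[0]])
for nm,c in(("w1",dict(np.load("w1.npz"))),("t0",dict(np.load("t0.npz"))),("s0",dict(np.load("s0.npz"))),("w5",w)):
    W,F=pts(c);m=(W[:,0]>.3)&(W[:,0]<.5)&(W[:,1]>-.52)&(W[:,1]<-.35)&(W[:,2]>.02)&(W[:,2]<.034)&(F[:,2]-F[:,0]>35)
    P=W[m][:,:2];K=P@k;E=P@e
    h,b=np.histogram(K,np.arange(-.68,-.50,.006));print(nm,[(round(b[i],3),h[i]) for i in range(len(h)) if h[i]>15])
    for lo,hi in((-.53,-.50),(-.60,-.57),(-.60,-.585),(-.585,-.57),(-.55,-.51),(-.69,-.66)):
        q=(K>lo)&(K<hi)
        if q.sum()>30: print("  ",lo,hi,q.sum(),"k",np.percentile(K[q],[3,97]).round(4),"e",np.percentile(E[q],[1,99]).round(4))
E
```

```text
t 13.4 tcp [ 0.3407 -0.3502  0.1528] yawx -136.39 zax [ 0.056  0.045 -0.997] q [-0.997  0.284 -0.384  0.911  0.072 -1.758] F [-0.3 -0.1 -0.9] w 0.457
tilt az 39.2 deg 4.13 pitch x,y of tool (z comps) [-0.072 -0.006 -0.997]
w1 [(np.float64(-0.608), np.int64(50)), (np.float64(-0.602), np.int64(508)), (np.float64(-0.596), np.int64(244)), (np.float64(-0.53), np.int64(67)), (np.float64(-0.524), np.int64(520)), (np.float64(-0.518), np.int64(144))]
   -0.53 -0.5 731 k [-0.5247 -0.517 ] e [-0.0821 -0.0172]
   -0.6 -0.57 588 k [-0.5998 -0.5947] e [-0.082  -0.0175]
   -0.6 -0.585 588 k [-0.5998 -0.5947] e [-0.082  -0.0175]
   -0.55 -0.51 731 k [-0.5247 -0.517 ] e [-0.0821 -0.0172]
t0 [(np.float64(-0.68), np.int64(86)), (np.float64(-0.608), np.int64(17)), (np.float64(-0.602), np.int64(115)), (np.float64(-0.596), np.int64(39)), (np.float64(-0.53), np.int64(19)), (np.float64(-0.524), np.int64(112)), (np.float64(-0.518), np.int64(27))]
   -0.53 -0.5 158 k [-0.5248 -0.5171] e [-0.0834 -0.0194]
   -0.6 -0.57 115 k [-0.5997 -0.5949] e [-0.083  -0.0174]
   -0.6 -0.585 115 k [-0.5997 -0.5949] e [-0.083
[... 506 characters left out ...]
98 -0.5944] e [-0.085 -0.022]
   -0.6 -0.585 132 k [-0.5998 -0.5944] e [-0.085 -0.022]
   -0.55 -0.51 188 k [-0.5243 -0.5172] e [-0.0844 -0.0223]
   -0.69 -0.66 179 k [-0.6799 -0.6731] e [-0.084  -0.0217]
w5 [(np.float64(-0.62), np.int64(18)), (np.float64(-0.608), np.int64(55)), (np.float64(-0.602), np.int64(811)), (np.float64(-0.596), np.int64(439)), (np.float64(-0.53), np.int64(71)), (np.float64(-0.524), np.int64(823)), (np.float64(-0.518), np.int64(220))]
   -0.53 -0.5 1114 k [-0.5244 -0.517 ] e [-0.0818 -0.0174]
   -0.6 -0.57 1000 k [-0.5998 -0.5947] e [-0.082  -0.0179]
   -0.6 -0.585 1000 k [-0.5998 -0.5947] e [-0.082  -0.0179]
   -0.55 -0.51 1114 k [-0.5244 -0.517 ] e [-0.0818 -0.0174]
```

View pics/w5.png

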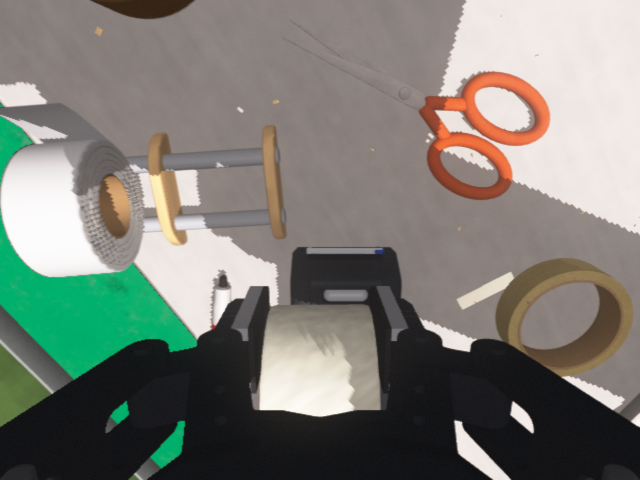

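View pics/s5.png

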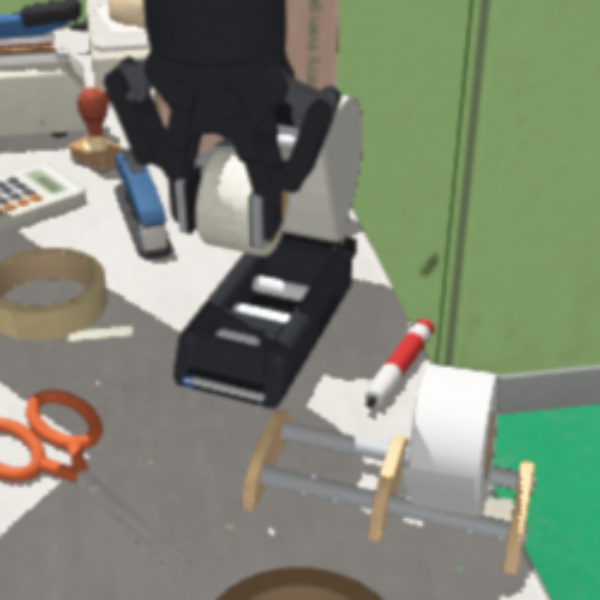

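The roll hangs level between the pads, at (320,350) in the wrist view and (235,190) in the scene crop. I'll measure the held roll relative to the TCP.

```bash
python3 - <<'E'
from h import *
tcp=np.array([.3407,-.3502,.1528]);a=np.radians(180-136.39);u=np.array([np.cos(a),np.sin(a)]);n=np.array([-u[1],u[0]])
for f in("w5","s5","t5"):
    c=dict(np.load(f+".npz"));W=cloud(c).reshape(-1,3);F=c["frame"].reshape(-1,3).astype(int)
    d=W-tcp;p=np.c_[d[:,:2]@u,d[:,:2]@n,d[:,2]]
    m=(abs(p[:,1])<.018)&(p[:,0]>-.01)&(p[:,0]<.065)&(p[:,2]>-.03)&(p[:,2]<.042)&(F.min(1)>90);p=p[m]
    if len(p)<30: print(f,len(p));continue
    g=least_squares(lambda q:np.hypot(p[:,0]-q[0],p[:,2]-q[1])-.030,[.0277,.0077],loss="soft_l1",f_scale=.002)
    print(f,len(p),g.x.round(4),np.sqrt(np.mean(g.fun**2)).round(4),np.percentile(p[:,1],[1,99]))
A=np.radians(47.4);e=np.array([np.cos(A),np.sin(A)]);k=np.array([-e[1],e[0]])
fp=-.0503*e-.560*k;print("free place",fp,"center",-.0503*e-.5989*k)
r=.0277;t=fp-r*e;print("tcp target",t,"delta cm",(t-tcp[:2])*100,"z",.042-.0077)
E
```

```text
w5 11208 [0.0285 0.0078] 0.0006 [-0.0176255   0.01761295]
s5 746 [0.0294 0.0079] 0.0011 [-0.01775767  0.01782726]
t5 689 [0.0278 0.0056] 0.0011 [-0.01745168  0.0177135 ]
free place [ 0.37816751 -0.41607623] center [ 0.40680168 -0.4424067 ]
tcp target [ 0.35941804 -0.43646612] delta cm [ 1.87180432 -8.62661158] z 0.034300000000000004
```

{"method": "carry_out", "body": {"plan": [[[0.8,-4,0],2],[[1.8,-8.7,-1],3.8],[[1.8,-8.7,-4],3.8],[[1.8,-8.7,-8],3.8],[[1.8,-8.7,-10.5],3.8],[[1.8,-8.7,-11.6],3.8],[[1.8,-8.7,-11.8],3.8],[[1.8,-8.7,-11.8],3.8]]}}

```text
time: 14.55
tcp_pos: [0.3578, -0.4347, 0.0339]
orientation: [-1.238, 2.814, 0.043]
contact_force: [-1.9, 1.2, 2.4]
gripper_width: 0.452
```

```bash
python3 - <<'E'
from h import *
tilt()
w=robot.capture("wrist");cv2.imwrite("pics/w6.png",w["frame"])
s=robot.capture("scene");cv2.imwrite("pics/s6.png",cv2.resize(s["frame"][200:400,280:480],None,fx=3,fy=3))
E
```

```text
t 14.55 tcp [ 0.3578 -0.4347  0.0339] yawx -132.52 zax [ 0.05   0.053 -0.997] q [-1.052  0.555 -0.31   0.727  0.069 -1.882] F [-1.9  1.2  2.4] w 0.452
tilt az 46.7 deg 4.15 pitch x,y of tool (z comps) [-0.072 -0.001 -0.997]
```

View pics/w6.png

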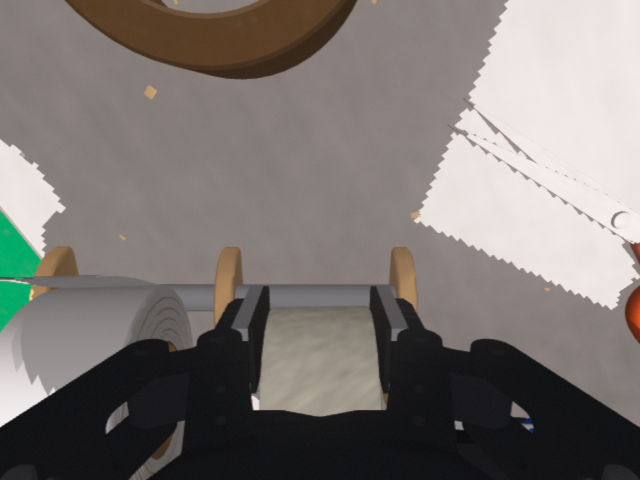

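View pics/s6.png

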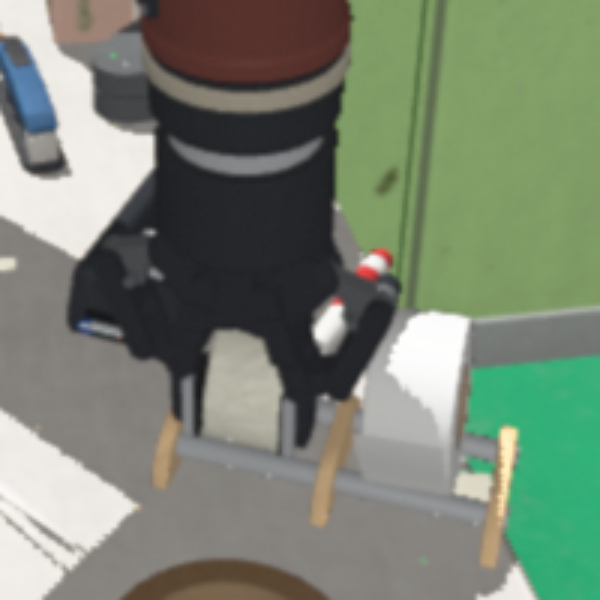

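The roll is between the free and middle ribs, resting on the rails with 2–3 N contact. A full opening would hit the full roll, so I'll open partly and then rise.

{"method": "carry_out", "body": {"plan": [[[0,0,0],0],[[0,0,0],0],[[0,0,0],0],[[0,0,2],0],[[0,0,5],0],[[0,0,9],0],[[0,0,11],0],[[0,0,11],0]], "jaw": 0.3}}

```text
time: 15.65
tcp_pos: [0.3589, -0.4366, 0.1452]
orientation: [-1.237, 2.814, 0.036]
contact_force: [-0.6, 0.7, 0.3]
gripper_width: 0.649
```

```bash
cat >> h.py <<'E'
A=np.radians(47.4);e=np.array([np.cos(A),np.sin(A)]);k=np.array([-e[1],e[0]])
def cyl(c,e,k,ctr,r,zc,half=.018,tol=.012,minb=90):
    W=cloud(c).reshape(-1,3);F=c["frame"].reshape(-1,3).astype(int)
    p=np.c_[W[:,:2]@e,W[:,:2]@k,W[:,2]]
    m=(abs(p[:,1]-ctr@k)<half+.006)&(abs(np.hypot(p[:,0]-ctr@e,p[:,2]-zc)-r)<tol)&(F.min(1)>minb)&(p[:,2]>zc);p=p[m]
    if len(p)<40: return len(p)
    g=least_squares(lambda q:np.hypot(p[:,0]-q[0],p[:,2]-q[1])-r,[ctr@e,zc],loss="cauchy",f_scale=.001)
    q=p[abs(g.fun)<.003]
    return len(p),g.x.round(4),"k",np.percentile(q[:,1],[1,99]).round(4),"rms",np.sqrt(np.mean(g.fun**2)).round(4)
E
python3 - <<'E'
from h import *
tilt()
for n in("wrist","scene","top"):
    c=robot.capture(n)
    np.savez(n[0]+"7.npz",**c)
    if n!="top": cv2.imwrite(f"pics/{n[0]}7.png",c["frame"])
    print(n,"old",cyl(c,e,k,np.array([.378,-.416]),.030,.042)," full",cyl(c,e,k,np.array([.431,-.4667]),.041,.055))
E
```

```text
t 15.65 tcp [ 0.3589 -0.4366  0.1452] yawx -132.52 zax [ 0.052  0.049 -0.997] q [-1.053  0.434 -0.178  0.975  0.07  -1.882] F [-0.6  0.7  0.3] w 0.649
tilt az 42.9 deg 4.11 pitch x,y of tool (z comps) [-0.071 -0.006 -0.997]
wrist old (5786, array([-0.0495,  0.0427]), 'k', array([-0.5783, -0.5394]), 'rms', np.float64(0.0006))  full (8617, array([-0.0504,  0.0544]), 'k', array([-0.6554, -0.6163]), 'rms', np.float64(0.0025))
scene old (1043, array([-0.0494,  0.0437]), 'k', array([-0.5778, -0.5387]), 'rms', np.float64(0.0016))  full (1423, array([-0.0506,  0.0552]), 'k', array([-0.6558, -0.6155]), 'rms', np.float64(0.0028))
top old (758, array([-0.0512,  0.0426]), 'k', array([-0.5783, -0.5389]), 'rms', np.float64(0.0012))  full (1124, array([-0.0522,  0.0542]), 'k', array([-0.6547, -0.6147]), 'rms', np.float64(0.0021))
```

View pics/w7.png

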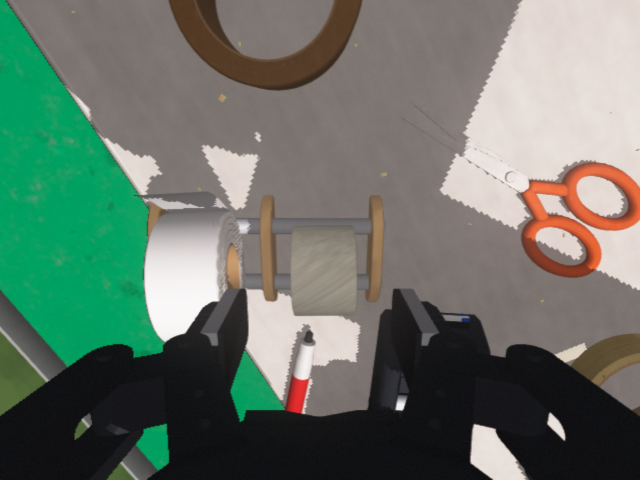

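The old roll is on the rails at e=−0.050, k=−0.559, z=0.043, which is within limits. The full roll is at e=−0.051, k=−0.636, z=0.055, with its tail towards the front. Next I'll grip the full roll on its front part.

{"method": "carry_out", "body": {"plan": [[[2.7,-2.7,0],0],[[5.4,-5.3,0],0],[[5.4,-5.3,-4],0],[[5.4,-5.3,-7],0],[[5.4,-5.3,-9],0],[[5.4,-5.3,-10.5],0],[[5.4,-5.3,-10.5],0]], "jaw": 0.5}}

```text
time: 16.68
tcp_pos: [0.4116, -0.4876, 0.0372]
orientation: [-1.237, 2.815, 0.045]
contact_force: [-0.2, 0.9, 0.9]
gripper_width: 0.749
```

```bash
python3 - <<'E'
from h import *
tilt()
w=robot.capture("wrist");cv2.imwrite("pics/w8.png",w["frame"])
s=robot.capture("scene");cv2.imwrite("pics/s8.png",cv2.resize(s["frame"][220:400,300:480],None,fx=3.3,fy=3.3))
E
```

```text
t 16.675 tcp [ 0.4116 -0.4876  0.0372] yawx -132.55 zax [ 0.049  0.054 -0.997] q [-1.02   0.669 -0.078  0.844  0.07  -1.849] F [-0.2  0.9  0.9] w 0.749
tilt az 47.5 deg 4.19 pitch x,y of tool (z comps) [-0.073  0.    -0.997]
```

View pics/w8.png

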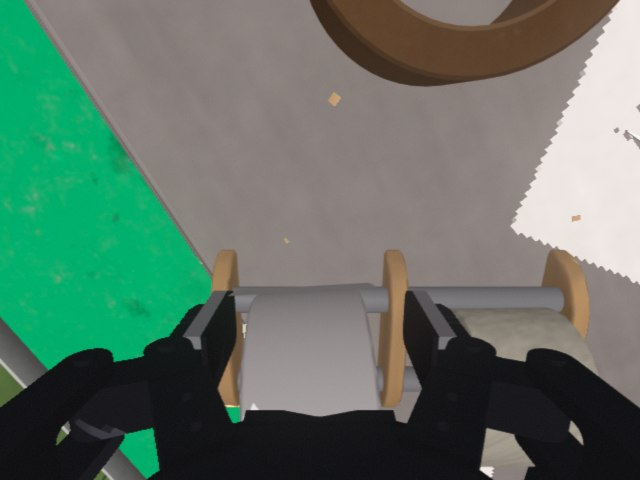

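View pics/s8.png

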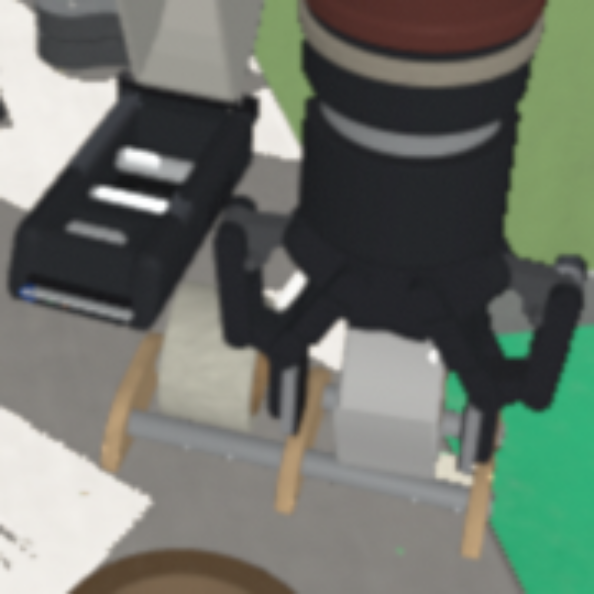

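The fingers straddle the roll, which sits about 3 mm left of the jaw centre (308 against 320 px). I'll centre on it and grip.

{"method": "carry_out", "body": {"plan": [[[0.2,-0.2,0.2],0],[[0.2,-0.2,0.2],0]]}}

```text
time: 17.02
tcp_pos: [0.4148, -0.4914, 0.0418]
orientation: [-1.237, 2.814, 0.038]
contact_force: [0.9, 0.1, -0.3]
gripper_width: 0.748
```

{"method": "carry_out", "body": {"plan": [[[0,0,0],0],[[0,0,0],0],[[0,0,0],0],[[0,0,0],0],[[0,0,0],0]], "jaw": -0.5, "squeeze": 70}}

```text
time: 17.65
tcp_pos: [0.4144, -0.4908, 0.0411]
orientation: [-1.237, 2.814, 0.04]
contact_force: [-1.0, 0.4, 6.6]
gripper_width: 0.461
```

{"method": "carry_out", "body": {"plan": [[[0,0,1],0],[[0,0,3],0],[[0,0,6],0],[[0,0,10],0],[[0,0,11],0],[[0,0,11],0]]}}

```text
time: 18.4
tcp_pos: [0.4143, -0.4908, 0.1509]
orientation: [-1.237, 2.814, 0.04]
contact_force: [-0.7, 0.1, -1.3]
gripper_width: 0.457
```

```bash
python3 - <<'E'
from h import *
tilt();tcp=robot.get_state()["tcp_pos"]
for n in("wrist","scene","top"):
    c=robot.capture(n);np.savez(n[0]+"9.npz",**c)
    if n=="wrist": cv2.imwrite("pics/w9.png",c["frame"])
    if n=="scene": cv2.imwrite("pics/s9.png",cv2.resize(c["frame"][150:400,280:530],None,fx=2.4,fy=2.4))
    ctr=tcp[:2]+.030*e
    print(n,"full",cyl(c,e,k,ctr,.041,tcp[2]+.0155),"exp",ctr@e,ctr@k,tcp[2],"old",cyl(c,e,k,np.array([.378,-.416]),.030,.042))
E
```

```text
t 18.4 tcp [ 0.4143 -0.4908  0.1509] yawx -132.53 zax [ 0.051  0.051 -0.997] q [-1.019  0.572  0.069  1.085  0.07  -1.848] F [-0.7  0.1 -1.3] w 0.457
tilt az 44.9 deg 4.14 pitch x,y of tool (z comps) [-0.072 -0.003 -0.997]
wrist full (13835, array([-0.0503,  0.164 ]), 'k', array([-0.6573, -0.6191]), 'rms', np.float64(0.0012)) exp -0.05079484122159215 -0.6371829048504563 0.15094655791951284 old (5612, array([-0.0495,  0.0427]), 'k', array([-0.5788, -0.5398]), 'rms', np.float64(0.0007))
scene full (1096, array([-0.0512,  0.163 ]), 'k', array([-0.6594, -0.6147]), 'rms', np.float64(0.0037)) exp -0.05079484122159215 -0.6371829048504563 0.15094655791951284 old (1036, array([-0.0494,  0.0438]), 'k', array([-0.5777, -0.5388]), 'rms', np.float64(0.0016))
top full (1283, array([-0.0518,  0.1623]), 'k', array([-0.6546, -0.6143]), 'rms', np.float64(0.0017)) exp -0.05079484122159215 -0.6371829048504563 0.15094655791951284 old (651, array([-0.0513,  0.0425]), 'k', array([-0.5783, -0.5387]), 'rms', np.float64(0.0014))
```

View pics/w9.png

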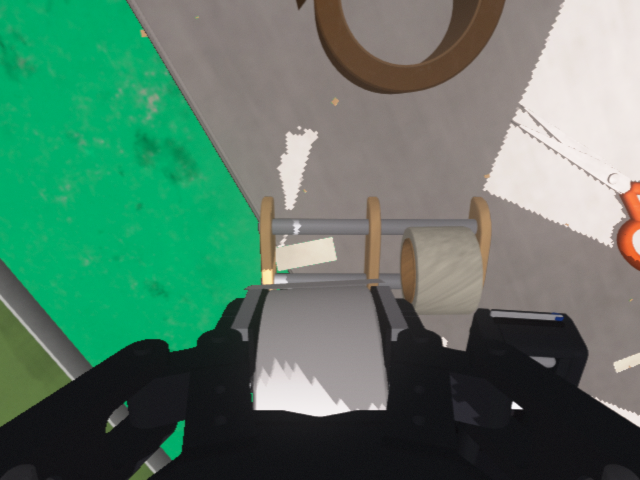

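View pics/s9.png

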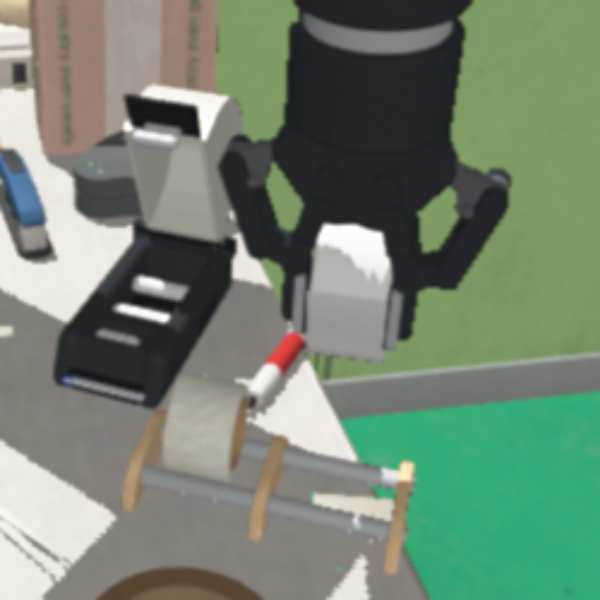

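The full roll is held level at TCP +30 mm (e) and +13 mm (z). I'll swing it to the front of the printer and bring it in under the cover.

{"method": "carry_out", "body": {"plan": [[[-2,4,1],-1],[[-4,9,1],-2],[[-6,14,0],-3],[[-7.3,16.4,-1],-3.7],[[-7,16.7,-3],-3.7],[[-5,18.5,-4],-3.7],[[-2.9,20.6,-5],-3.7],[[-2.9,20.6,-5],-3.7]]}}

```text
time: 19.55
tcp_pos: [0.3851, -0.2824, 0.0992]
orientation: [-1.149, 2.851, 0.043]
contact_force: [-0.6, 0.4, -1.1]
gripper_width: 0.459
```

```bash
python3 - <<'E'
from h import *
tilt()
w=robot.capture("wrist");cv2.imwrite("pics/w10.png",w["frame"])
s=robot.capture("scene");cv2.imwrite("pics/s10.png",cv2.resize(s["frame"][150:350,260:460],None,fx=3,fy=3))
E
```

```text
t 19.55 tcp [ 0.3851 -0.2824  0.0992] yawx -136.12 zax [ 0.052  0.051 -0.997] q [-0.836  0.322 -0.494  0.758  0.073 -1.602] F [-0.6  0.4 -1.1] w 0.459
tilt az 44.4 deg 4.17 pitch x,y of tool (z comps) [-0.073  0.001 -0.997]
```

View pics/w10.png

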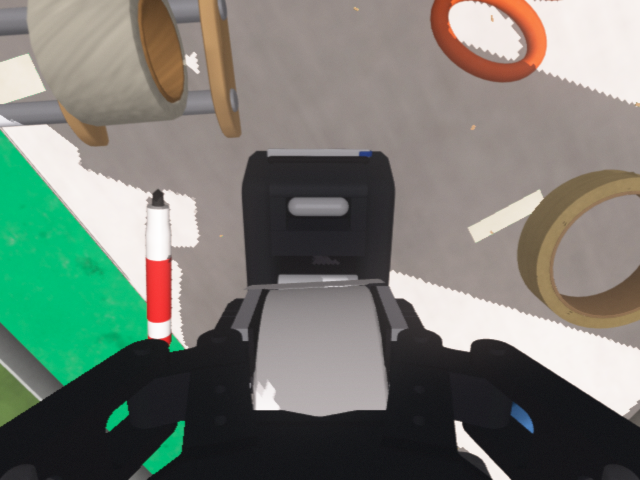

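View pics/s10.png

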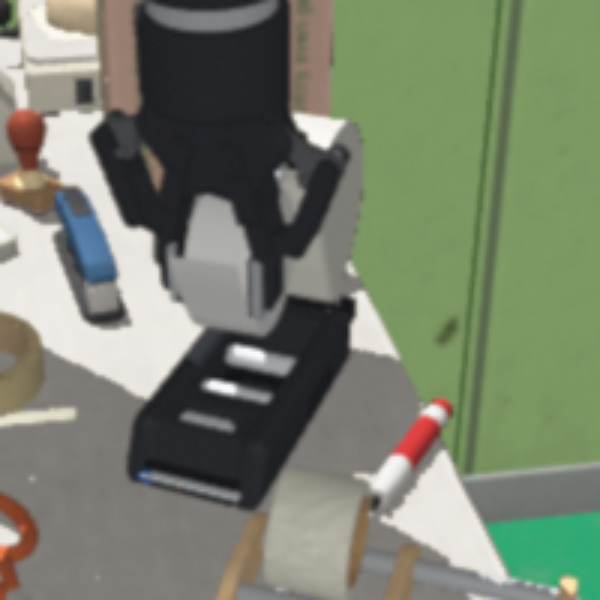

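Roll and bay line up at about 320 px. I'll lower it in.

{"method": "carry_out", "body": {"plan": [[[0.7,0.6,-1.8],0],[[1.4,1.2,-3],0],[[1.4,1.2,-4],0],[[1.4,1.2,-4.7],0],[[1.4,1.2,-4.7],0]]}}

```text
time: 20.27
tcp_pos: [0.3989, -0.2726, 0.0534]
orientation: [-1.145, 2.852, 0.039]
contact_force: [-0.6, -0.1, -1.2]
gripper_width: 0.46
```

```bash
python3 - <<'E'
from h import *
tilt()
w=robot.capture("wrist");cv2.imwrite("pics/w11.png",w["frame"])
E
```

```text
t 20.275 tcp [ 0.3989 -0.2726  0.0534] yawx -136.26 zax [ 0.053  0.049 -0.997] q [-0.8    0.39  -0.54   0.638  0.072 -1.563] F [-0.6 -0.1 -1.2] w 0.46
tilt az 42.3 deg 4.15 pitch x,y of tool (z comps) [-0.072 -0.002 -0.997]
```

View pics/w11.png

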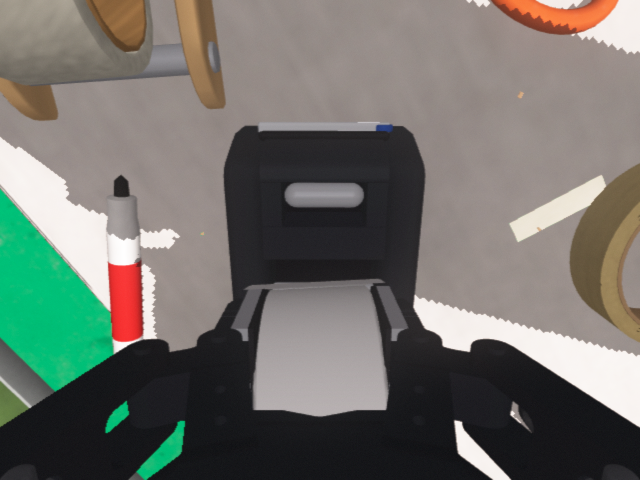

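{"method": "carry_out", "body": {"plan": [[[0,0.1,-0.3],0],[[0,0.1,-0.3],0]]}}

```text
time: 20.58
tcp_pos: [0.3992, -0.2716, 0.0508]
orientation: [-1.145, 2.852, 0.038]
contact_force: [0.4, 0.0, -1.5]
gripper_width: 0.455
```

{"method": "carry_out", "body": {"plan": [[[0,0,0],0],[[0,0,0],0],[[0,0,0],0],[[0,0,0.5],0],[[-0.7,-0.7,2],0],[[-3,-3,5],0],[[-6,-6,9],0],[[-6,-6,13],0],[[-6,-6,14],0]], "jaw": 0.7}}

```text
time: 21.7
tcp_pos: [0.3398, -0.3331, 0.1934]
orientation: [-1.144, 2.851, 0.031]
contact_force: [0.6, -0.2, -0.7]
gripper_width: 0.851
```

```bash
python3 - <<'E'
from h import *
tilt()
a=np.radians(44);u=np.array([np.cos(a),np.sin(a)]);n=np.array([-u[1],u[0]])
seat=.129*u-.4722*n
for nm in("wrist","scene","top"):
    c=robot.capture(nm);np.savez(nm[0]+"12.npz",**c)
    if nm=="wrist": cv2.imwrite("pics/w12.png",c["frame"])
    if nm=="scene": cv2.imwrite("pics/s12.png",cv2.resize(c["frame"][150:350,260:460],None,fx=3,fy=3))
    print(nm,cyl(c,u,n,seat,.041,.063))
    W=cloud(c).reshape(-1,3);F=c["frame"].reshape(-1,3).astype(int)
    p=np.c_[W[:,:2]@u,W[:,:2]@n,W[:,2]];m=(abs(p[:,1]+.4722)<.03)&(p[:,2]>.13)&(p[:,2]<.2)&(p[:,0]>.12)&(p[:,0]<.17)&(F.max(1)<60);q=p[m]
    if len(q):print(" tab",q.min(0).round(3),q.max(0).round(3))
E
```

```text
t 21.7 tcp [ 0.3398 -0.3331  0.1934] yawx -136.28 zax [ 0.057  0.045 -0.997] q [-0.979  0.222 -0.352  1.002  0.072 -1.742] F [ 0.6 -0.2 -0.7] w 0.851
tilt az 38.3 deg 4.13 pitch x,y of tool (z comps) [-0.072 -0.007 -0.997]
wrist (5437, array([0.1282, 0.0619]), 'k', array([-0.4922, -0.4515]), 'rms', np.float64(0.0008))
scene (821, array([0.1283, 0.0629]), 'k', array([-0.4924, -0.4514]), 'rms', np.float64(0.0035))
 tab [ 0.132 -0.498  0.157] [ 0.146 -0.448  0.185]
top (655, array([0.1262, 0.0613]), 'k', array([-0.4915, -0.4512]), 'rms', np.float64(0.0026))
 tab [ 0.132 -0.499  0.157] [ 0.147 -0.446  0.186]
```

View pics/w12.png

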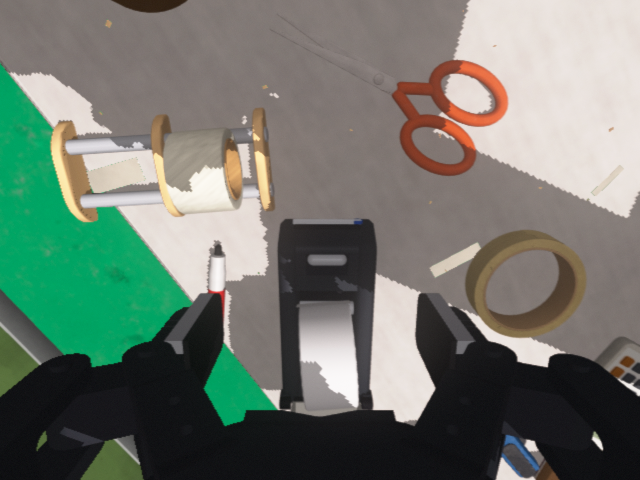

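View pics/s12.png

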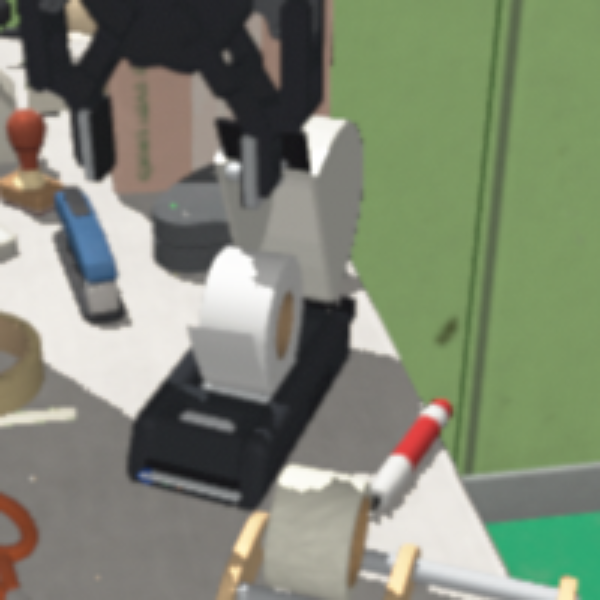

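The full roll is seated: u=0.128, z=0.062, n=−0.472, within about 2 mm of expected. Now I'll close the jaws and go over and behind the tab.

{"method": "carry_out", "body": {"plan": [[[0,0,2.5],0],[[3.5,3.5,2.5],0],[[7,7,2.5],0],[[10.3,10.5,2.5],0],[[10.3,10.5,1.5],0],[[10.3,10.5,0],0],[[10.3,10.5,-1.7],0],[[10.3,10.5,-1.7],0]], "jaw": -1}}

```text
time: 22.85
tcp_pos: [0.4406, -0.2258, 0.1716]
orientation: [-1.146, 2.854, 0.044]
contact_force: [-0.0, 0.2, -0.3]
gripper_width: -0.002
```

```bash
python3 - <<'E'
from h import *
tilt()
s=robot.capture("scene");cv2.imwrite("pics/s13.png",cv2.resize(s["frame"][130:330,260:460],None,fx=3,fy=3))
t=robot.capture("top");cv2.imwrite("pics/t13.png",cv2.resize(t["frame"][150:310,250:410],None,fx=3.5,fy=3.5))
E
```

```text
t 22.85 tcp [ 0.4406 -0.2258  0.1716] yawx -136.26 zax [ 0.05   0.051 -0.997] q [-0.669  0.266 -0.356  0.942  0.071 -1.432] F [-0.   0.2 -0.3] w -0.002
tilt az 45.3 deg 4.1 pitch x,y of tool (z comps) [-0.071  0.002 -0.997]
```

View pics/s13.png

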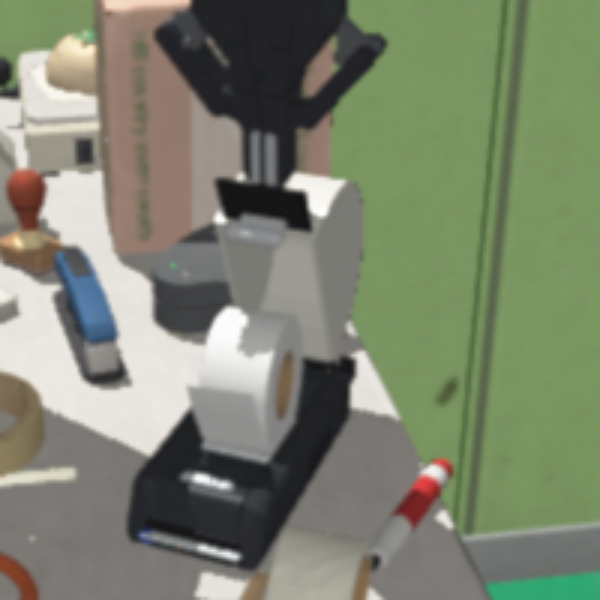

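The closed fingers stand behind the tab at (265,165), clear of the dome. I'll drag the tab forward along its arc, first part.

{"method": "carry_out", "body": {"plan": [[[-0.6,-0.5,0],0],[[-1.6,-1.5,-0.6],0],[[-2.5,-2.4,-1.2],0],[[-3.3,-3.1,-1.9],0],[[-4,-3.8,-2.7],0],[[-4.6,-4.5,-3.6],0],[[-5.3,-5.1,-4.5],0]]}}

```text
time: 23.82
tcp_pos: [0.3889, -0.2781, 0.1281]
orientation: [-1.145, 2.852, 0.038]
contact_force: [1.5, 1.2, 1.3]
gripper_width: 0.002
```

```bash
python3 - <<'E'
from h import *
tilt()
s=robot.capture("scene");cv2.imwrite("pics/s14.png",cv2.resize(s["frame"][130:330,260:460],None,fx=3,fy=3))
E
```

```text
t 23.825 tcp [ 0.3889 -0.2781  0.1281] yawx -136.24 zax [ 0.054  0.048 -0.997] q [-0.824  0.285 -0.458  0.827  0.073 -1.587] F [1.5 1.2 1.3] w 0.002
tilt az 41.7 deg 4.16 pitch x,y of tool (z comps) [-0.072 -0.003 -0.997]
```

View pics/s14.png

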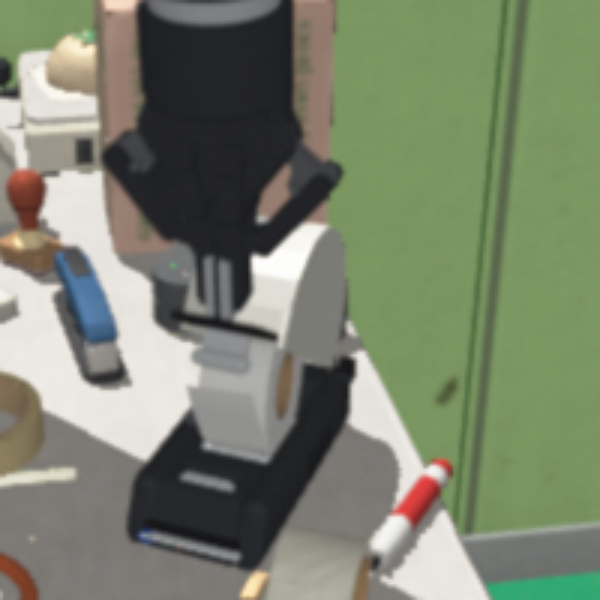

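The cover is following the fingers, with forces of 1–2 N. I'll continue towards shut.

{"method": "carry_out", "body": {"plan": [[[-0.5,-0.5,-1],0],[[-1,-1,-2.1],0],[[-1.4,-1.4,-3.2],0],[[-1.8,-1.7,-4.4],0],[[-2,-1.9,-5.2],0],[[-2.1,-2,-6.1],0],[[-2.2,-2.1,-6.8],0],[[-2.2,-2.1,-6.8],0]]}}

```text
time: 24.88
tcp_pos: [0.367, -0.2984, 0.0603]
orientation: [-1.145, 2.852, 0.039]
contact_force: [0.6, -0.0, 0.4]
gripper_width: -0.003
```

```bash
python3 - <<'E'
from h import *
tilt()
s=robot.capture("scene");cv2.imwrite("pics/s15.png",cv2.resize(s["frame"][130:330,260:460],None,fx=3,fy=3))
E
```

```text
t 24.875 tcp [ 0.367  -0.2984  0.0603] yawx -136.24 zax [ 0.053  0.049 -0.997] q [-0.888  0.369 -0.552  0.654  0.072 -1.651] F [ 0.6 -0.   0.4] w -0.003
tilt az 42.3 deg 4.15 pitch x,y of tool (z comps) [-0.072 -0.002 -0.997]
```

View pics/s15.png

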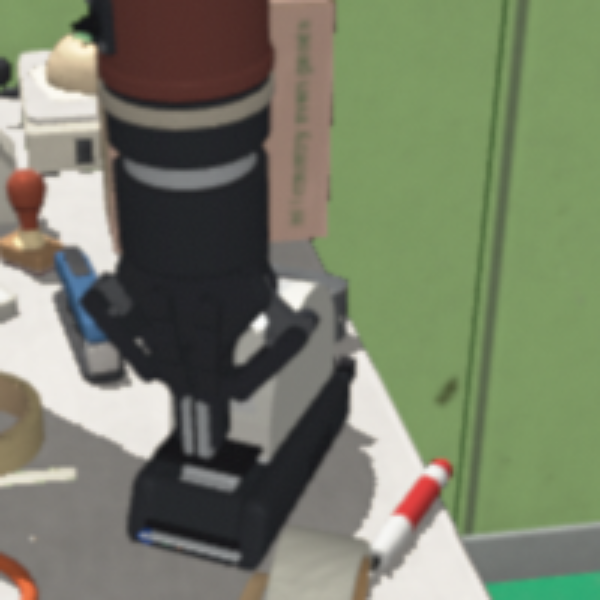

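The cover is nearly down, with about 10 mm left. Now I'll press it to the catch.

{"method": "carry_out", "body": {"plan": [[[0,0,-0.5],0],[[0,0,-1],0],[[0,0,-1.3],0],[[0,0,-1.3],0]]}}

```text
time: 25.42
tcp_pos: [0.3674, -0.2989, 0.0478]
orientation: [-1.145, 2.852, 0.037]
contact_force: [-1.2, 0.1, 3.3]
gripper_width: -0.002
```

{"method": "carry_out", "body": {"plan": [[[0,0,-0.3],0],[[0,0,-0.5],0],[[0,0,-0.5],0]]}}

```text
time: 25.8
tcp_pos: [0.3675, -0.2989, 0.0433]
orientation: [-1.145, 2.852, 0.037]
contact_force: [-3.2, 1.1, 10.1]
gripper_width: -0.001
```

```bash
python3 - <<'E'
from h import *
tilt()
s=robot.capture("scene");cv2.imwrite("pics/s16.png",cv2.resize(s["frame"][130:330,260:460],None,fx=3,fy=3))
E
```

```text
t 25.8 tcp [ 0.3675 -0.2989  0.0433] yawx -136.23 zax [ 0.054  0.048 -0.997] q [-0.888  0.394 -0.57   0.609  0.072 -1.651] F [-3.2  1.1 10.1] w -0.001
tilt az 41.1 deg 4.15 pitch x,y of tool (z comps) [-0.072 -0.003 -0.997]
```

View pics/s16.png

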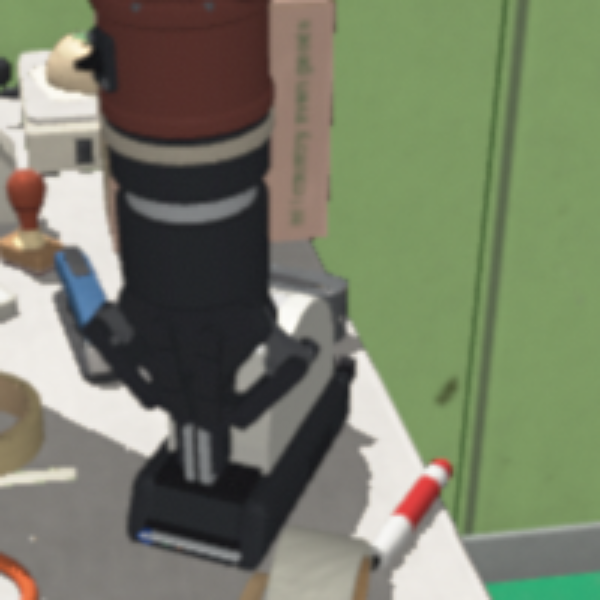

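{"method": "carry_out", "body": {"plan": [[[0,0,1],0],[[-0.7,-0.7,4],0],[[-3,-3,8],0],[[-5,-5,11],0],[[-5,-5,11],0]]}}

```text
time: 26.48
tcp_pos: [0.3172, -0.3509, 0.1548]
orientation: [-1.142, 2.853, 0.031]
contact_force: [-0.3, -0.0, -0.4]
gripper_width: 0.0
```

```bash
python3 - <<'E'
from h import *
tilt()
for nm in("wrist","scene"):
    c=robot.capture(nm);np.savez(nm[0]+"17.npz",**c);cv2.imwrite(f"pics/{nm[0]}17.png",c["frame"] if nm=="wrist" else cv2.resize(c["frame"][130:330,260:460],None,fx=3,fy=3))
E
```

```text
t 26.475 tcp [ 0.3172 -0.3509  0.1548] yawx -136.35 zax [ 0.056  0.044 -0.997] q [-1.04   0.256 -0.418  0.907  0.071 -1.802] F [-0.3 -0.  -0.4] w 0.0
tilt az 38.4 deg 4.11 pitch x,y of tool (z comps) [-0.071 -0.007 -0.997]
```

View pics/w17.png

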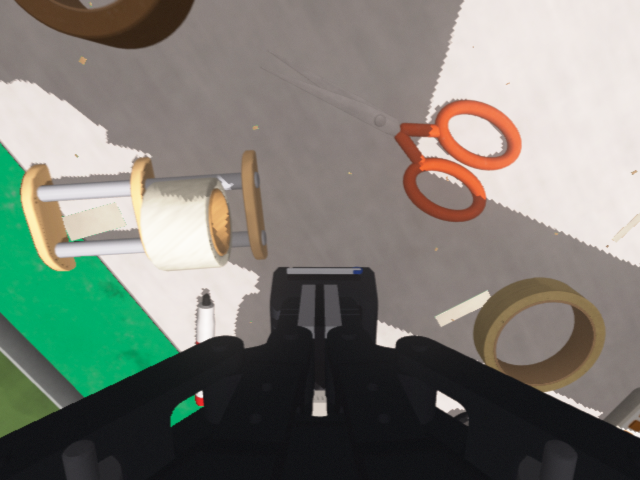

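View pics/s17.png

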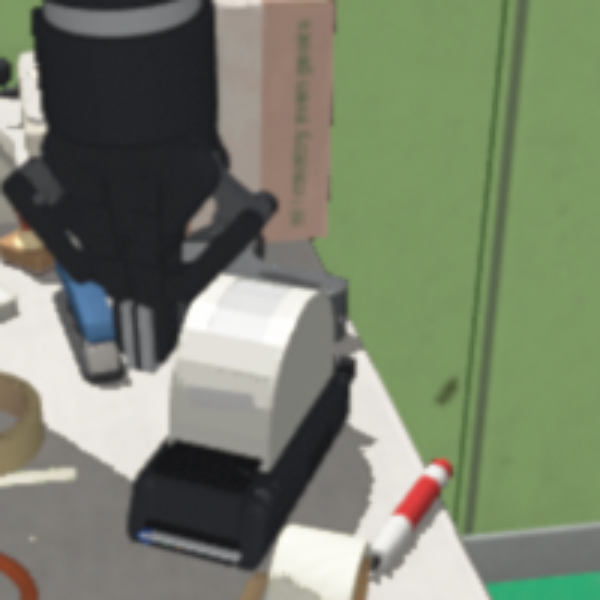

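The cover holds down after release (scene crop: dome at (250,370), tab at (200,470)). I'll measure its angle.

```bash
cat > chk.py <<'E'
from h import *
a=np.radians(44);u=np.array([np.cos(a),np.sin(a)]);n=np.array([-u[1],u[0]])
def chk(c,nm):
    W=cloud(c).reshape(-1,3);F=c["frame"].reshape(-1,3).astype(int)
    p=np.c_[W[:,:2]@u,W[:,:2]@n,W[:,2]]
    m=(abs(p[:,1]+.4722)<.022)&(p[:,0]>.046)&(p[:,0]<.068)&(p[:,2]>.03)&(p[:,2]<.075)&(F.max(1)<110);q=p[m]
    if len(q): print(nm,"tab",len(q),np.percentile(q[:,2],[10,50,90]).round(4), "slope",np.polyfit(q[:,0],q[:,2],1).round(3) if len(q)>20 else "")
    m=(abs(p[:,1]+.4722)<.028)&(p[:,0]>.06)&(p[:,0]<.2)&(p[:,2]>.068)&(p[:,2]<.14)&(F.min(1)>70);q=p[m]
    if len(q)>50:
        g=least_squares(lambda x:np.hypot(q[:,0]-x[0],q[:,2]-x[1])-.057,[.1285,.063],loss="cauchy",f_scale=.001)
        print(nm,"dome",len(q),g.x.round(4),np.median(abs(g.fun)).round(4),"top",np.percentile(q[:,2],99).round(4))
    m=(abs(p[:,1]+.4722)<.038)&(abs(p[:,1]+.4722)>.034)&(p[:,0]>.05)&(p[:,0]<.15)&(p[:,2]>.03)&(p[:,2]<.05);
    if m.sum():print(nm,"rim z",np.median(p[m,2]).round(4))
if __name__=="__main__":
    for f in("w17","s17"): chk(dict(np.load(f+".npz")),f)
    c=robot.capture("top");np.savez("t17.npz",**c);chk(c,"top");cv2.imwrite("pics/t17.png",cv2.resize(c["frame"][150:310,250:500],None,fx=3,fy=3))
E
python3 chk.py
```

```text
w17 dome 333 [0.1301 0.0628] 0.0005 top 0.1019
w17 rim z 0.0401
s17 tab 259 [0.041  0.0507 0.0519] slope [0.309 0.032]
s17 dome 1552 [0.1294 0.0627] 0.0009 top 0.1207
s17 rim z 0.0407
top tab 275 [0.0477 0.0497 0.0514] slope [0.005 0.049]
top dome 2180 [0.1278 0.0614] 0.0008 top 0.1204
top rim z 0.0396
```

View pics/t17.png

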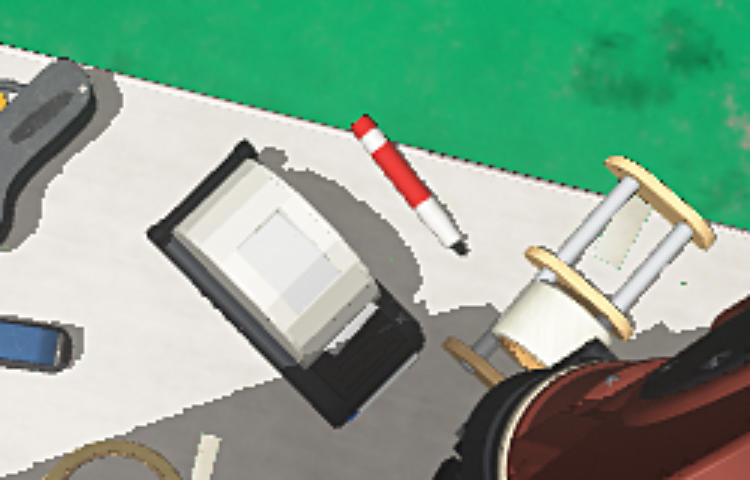

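```bash
python3 - <<'E'
from h import *
from chk import chk
for f in("w17","t17","s17"): print(f,cyl(dict(np.load(f+".npz")),e,k,np.array([.378,-.416]),.030,.042))
c=robot.capture("scene");chk(c,"scene now");tilt()
robot.close_job()
E
```

```text
w17 (6308, array([-0.0496,  0.0426]), 'k', array([-0.5779, -0.5386]), 'rms', np.float64(0.0016))
t17 (624, array([-0.0515,  0.0426]), 'k', array([-0.5783, -0.5385]), 'rms', np.float64(0.0017))
s17 (1036, array([-0.0495,  0.0437]), 'k', array([-0.5778, -0.5388]), 'rms', np.float64(0.0016))
scene now tab 250 [0.0408 0.0507 0.0518] slope [0.292 0.033]
scene now dome 1548 [0.1295 0.0627] 0.0008 top 0.1205
scene now rim z 0.0407
t 26.675 tcp [ 0.3172 -0.3474  0.1518] yawx -136.21 zax [ 0.053  0.05  -0.997] q [-1.036  0.259 -0.423  0.905  0.071 -1.801] F [ 0.1 -0.5 -0.6] w 0.002
tilt az 43.3 deg 4.19 pitch x,y of tool (z comps) [-0.073 -0.001 -0.997]
the job is handed in; nothing more can be done
```

The job is done and handed in at about 26.7 s, and all my last checks came out within the limits. The run-down roll stands in the free cradle place, the full roll is on the printer's rollers, and the cover is pressed shut and holding.

**Last checks:**
- **Run-down roll:** it is about 1 mm from the cradle's middle line across the rails and about 40 mm along them. Its axis is 43 mm high, against 42 mm expected.
- **Full roll:** before the cover closed, its axis was within about 3 mm of where I put the seat, at a height of 61–63 mm. Its axis direction was not measured on its own, but the roll lay square between the bay cheeks. I could not see it again once the cover was over it.
- **Cover:** after release it stayed down. The tab's upper face measured 50 mm high and level in the top view, and the top of the dome 120 mm, which is the shut position.
- **Bystanders:** I did not measure their positions at the end; no contact showed in the forces or pictures, and the tool was clear of everything.

**What went wrong or disagreed:**
- **Wrong first turn:** I turned the wrist the wrong way at the start. It ran to its range end and left the tool tilted 14°. I worked this back to 4°, which cost about 6 s.
- **Fingertip height:** it read 43 mm at the final press, below the 50 mm tab. The force was only about 10 N.
- **Tab slope:** the scene camera's fit gave a slope, probably from picking up edge pixels. The level reading from above and the dome fit both say the cover is shut.

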